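# Put the rapid-test station back in order

### The job

Put the rapid-test station back in order: file the two test-kit cartons upright, face to face, in the kit holder between its tall end wall and the sliding stop, then push the stop up so that they stand snug against the wall. Stand the two dropper bottles in the bottle caddy, one to each bay, and lay the meter flat, screen up, in the shallow metal tray. Set each thing down, do not let it drop, and let go of everything at the end.

Things in the scene. Friction and masses are not known exactly. Their poses are not given: they have to be found in the camera images.
- carton_a_mid (a point): A slim white test-kit carton with a dull teal band, standing upright on the bench, 60 mm wide (its x) by 24 mm thick (its y) by 95 mm tall (its z), about 90 g. The point is its centre, half-way up. The two cartons are alike and either may go first.
- carton_b_mid (a point): A second slim white test-kit carton with a dull teal band, standing upright on the bench, 60 mm wide (its x) by 24 mm thick (its y) by 95 mm tall (its z), about 90 g. The point is its centre, half-way up. The two cartons are alike and either may go first.
- bottle_a_mid (a point): A white dropper bottle with a tapered grey cap, standing upright on the bench: round body 28 mm in diameter up to 54 mm, cap 21 mm wide tapering above that, 84 mm tall in all (its z), about 45 g. The point is on its axis, half-way up (42 mm above its foot). The two bottles are alike and either may go in either bay.
- bottle_b_mid (a point): A second white dropper bottle with a tapered grey cap, standing upright on the bench: round body 28 mm in diameter up to 54 mm, cap 21 mm wide tapering above that, 84 mm tall in all (its z), about 45 g. The point is on its axis, half-way up (42 mm above its foot). The two bottles are alike and either may go in either bay.
- meter_mid (a point): Handheld meter, a white rounded slab with a screen and three round keys on top, lying flat on the bench, screen up: 50 mm wide (its x), 92 mm long (its y), 22 mm high (its z), about 95 g. The point is its centre, half-way up.
- bin: Kit holder, fixed: long grey open tray, 92 mm (x) by 178 mm (y), origin at the centre of its underside; floor and walls 4 mm thick, inside 84 mm wide, y from -85 to +85 mm. Its tops: long walls and the end at -y 22 mm, the tall end wall at +y 85 mm above the bench. The cartons go against the tall wall's inner face, y = +85 mm, their 24 mm thickness along the holder's y.
- stop (a joint): Sliding stop of the kit holder, in m: white upright plate 76 mm wide, 83 mm tall, sliding along the holder's y. Its front face is at y = -45 mm + value in the holder's frame. Starts at 0 to 30 mm; grows towards the tall wall; reads 82 mm with both cartons packed tight. Stays where left; about 1.5 N moves it.
- stop_post (a point): Middle of the stop's grip post, 90 mm above the bench; axes as the kit holder's. The post, on the back of the plate, is 24 mm wide (x) and 14 mm thick (y) and rises to 112 mm; its back is 20 mm behind the plate's front face. Push it from behind or pinch its sides from above. A foot 12 mm high reaches 36 mm behind the front face.
- caddy: Bottle caddy, fixed to the bench: a small white open box 54 mm (x) by 104 mm (y) by 22 mm high, origin at the centre of its underside, floor 4 mm thick, walls 4 mm. A divider 4 mm thick, 19 mm high, makes two bays side by side along y, each 46 mm square, with centres at y = -25 and +25 mm.
- tray: Meter tray, fixed to the bench: a shallow bare-metal tray 130 mm (x) by 170 mm (y) outside, rim about 18 mm high, origin at the centre of its underside, floor and walls 3 mm thick. Empty at the start.
There are look-alikes about, which are no part of the job. What is shaped like the part that bears carton_a_mid but blue or green is not meant.

How it is judged:
By the outcome, as a careful person would: the job done as asked, in the order asked, and still so for the second after the job is handed in, with the robot touching nothing.
It also fails if it takes over 125 s, if anything falls off the work surface, if the arm or the gripper's body presses on something with over 40 N, if the wrist force passes 120 N, or if a joint passes its speed limit or range.

### The arm

A 6-joint arm with a two-finger parallel gripper is mounted at the origin on the work surface. World frame = base frame: x ahead of the robot, y to its left, z up, the work surface at z = 0. Lengths are in m, angles in rad, forces in N, time in s.
With the tool pointing down it reaches from about 0.35 to 0.975 m from the base axis. Payload 4.9 kg.
Tool frame: the origin (TCP) lies between the finger pads; the fingertips stand 22 mm ahead of it and the grasp point (between the pads) lies 3 mm ahead of it; z points along the fingers, y is the line along which they close (so a half turn about z gives the same grasp; the last joint's range is limited). The gripper opens to 85 mm and grips with 20 to 120 N. Pads are 22 mm wide; open, the fingers measure 114 mm over their backs; the gripper's body (76 mm by 85 mm) begins 54 mm behind the grasp point. The pads swing forward as they close: fully open they stand 13 mm farther back than shut.
Start: joints at [1.191, 0.053, 1.613, -0, 1.476, -0.119], TCP at [0.161, 0.604, 0.253] pointing down, gripper open.
Joint ranges: [-3.01, 3.01], [-1.01, 2.22], [0.06, 2.58], [-1.02, 4.17], [0.09, 2.62], [-3.14, 3.14]. Speed limits (rad/s): [2.57, 2.57, 3.14, 3.14, 3.14, 3.14].

### API

Orientations are given as a unit quaternion [w, x, y, z].
In Python, from plant import state, grab_frame, get_calibration, job_done, recognise, regions_of gives the robot as it stands.
- The arm moves only by the tool apply_moves, never from a script. Its argument "targets" is a list of rows, each an object with "translation": the shift along the tool's x, y, z normalised to -1 to 1, where 1 is 100 mm, a list of three; "twist": the turn about the tool's z normalised to -1 to 1, where 1 is 0.1 rad; "hand": the opening, from 0 (shut) to 1 (fully open). A call has 1 to 8 rows; each row shifts and turns the commanded pose from where the row before left it, along the tool's axes as they then stand; what a row does not reach is not made up. A row lasts 1/10 s, in which the tool goes at most 50 mm and 8.59 degrees, less where a joint would pass 70% of its speed; a pose out of reach is approached as far as the arm can. A call with a number of a shift or a turn outside -1 to 1 is refused whole. A call with a gripper value outside its range is refused whole. The fingers move at their own pace and stop on an object; the grip force is fixed at half the most. Time passes only in rows, so rows that do not move let the fingers close. It gives the time, the measured TCP pose, the force, the opening and the grip force at its end, in the units of the state.
- state(): the state, without advancing time (a new reading comes with each control period).
- grab_frame(name): name is "scene" or "top" or "wrist"; returns the picture (384x512x3 uint8, red, green, blue); there is no depth.
- get_calibration(name): a dict with "camera_matrix" (3x3 intrinsics, pixels), "pose" (4x4, takes a point from camera to world coordinates). Camera axes: x right, y up, looking along -z (the intrinsics and any distortion apply to the point x, -y, -z); pixel columns grow to the right and rows downward; lengths in m; the calibration is good to about 2 mm. The wrist camera is an equidistant fisheye: a pixel r from the principal point sees the ray r / f radians off the axis. A picture is of the moment at which its call begins: read the wrist's pose just before it. get_calibration takes no time and is no camera call; for the wrist camera it gives the pose at the moment of the call.
- job_done(): hands the job in; it is judged then, once.
Trained networks look in the newest picture that a camera, given by its name, has taken for a name from the list of things; names that differ only in an ending like _2 or _b are one class to them, and where a whole thing is asked for, a point or a joint stands for the part that bears it (a point fixed in the world has none). Each returns a list of dicts, best first, with "score" (0 to 1); they miss things now and then, are a little off and sometimes report something else, mostly with a low value. They report only what shows in the picture. A call takes as long as a camera call. They do not tell look-alikes from the thing itself.
- recognise(camera, query): "point" ([x, y, z] in m, in world coordinates, good to about 4 mm: the middle of the surface that is visible of it).
- regions_of(camera, query): "pixels" (384x512 bool, what is visible of it).
The state is a dict: "time": time; "joint_pos": joint angles; "joint_vel": joint speeds; "joint_efforts": joint torques, N m; "tool_pos": TCP position; "tool_rot": TCP orientation; "contact_force": force on the tool from outside, world axes, zero at the start; "ft_torque": the same for the moment, N m; "gripper_width": opening from 0.0 (shut) to 1.0 (fully open); "grasp_force": force on a finger pad.
Only numpy, scipy, OpenCV 4.12 (cv2) and the standard library are available. Lean on these libraries where they do the work, as an engineer would, in place of code of your own. Each camera call takes 0.05 s, during which the arm holds its last target. There are 200 camera calls.

## Working session

There is one attempt and no reset: what is moved stays moved. The work goes in short steps, Python scripts to look and compute and a tool call to move; the robot and the scene stay as the last step left them, time stands still between calls to the robot, and variables do not carry over. Pictures are saved under pics/ and viewed, at most 16 in all, crops included, and the job is handed in when it is done.

Besides the shell and the picture viewer there is one more tool, called after "Emit:" in YAML: its name, and indented under it one key for each argument. apply_moves: Moves the arm, as the interface text tells. Its arguments: {"type":"object","properties":{"targets":{"type":"array"}},"required":["targets"]}

```bash
mkdir -p pics; ls; python3 - <<'E'
from plant import *
import cv2,numpy as np
for n in ("scene","top"):
    f=grab_frame(n); cv2.imwrite(f"pics/{n}0.png",f[:,:,::-1])
    c=get_calibration(n); print(n,np.round(c["camera_matrix"],1).tolist(),np.round(c["pose"],3).tolist())
    for q in ("carton_a_mid","bottle_a_mid","meter_mid","bin","stop","stop_post","caddy","tray"):
        print(q,[(round(r["score"],2),np.round(r["point"],3).tolist()) for r in recognise(n,q)[:5]])
s=state();print(s)
E
```

```text
pics
scene [[374.9, 0.0, 258.1], [0.0, 374.9, 191.7], [0.0, 0.0, 1.0]] [[-0.683, -0.577, 0.449, 0.921], [0.731, -0.537, 0.422, 0.418], [-0.002, 0.616, 0.788, 0.886], [0.0, 0.0, 0.0, 1.0]]
carton_a_mid [(0.97, [0.243, 0.284, 0.078]), (0.7, [0.332, 0.386, 0.069]), (0.69, [0.36, 0.284, 0.072])]
bottle_a_mid [(0.64, [0.45, -0.124, 0.048])]
meter_mid [(0.85, [0.349, -0.286, 0.021]), (0.51, [0.634, 0.002, 0.012])]
bin [(0.58, [0.636, 0.004, 0.009])]
stop [(0.88, [0.644, -0.028, 0.062])]
stop_post [(0.77, [0.645, -0.024, 0.06])]
caddy [(0.54, [0.645, -0.023, 0.057])]
tray [(0.66, [0.524, 0.365, 0.0])]
top [[442.9, 0.0, 256.1], [0.0, 442.9, 197.5], [0.0, 0.0, 1.0]] [[0.03, 0.998, -0.053, 0.362], [-1.0, 0.03, -0.007, -0.03], [-0.006, 0.053, 0.999, 1.234], [0.0, 0.0, 0.0, 1.0]]
carton_a_mid [(0.94, [0.346, 0.27, 0.097]), (0.87, [0.225, 0.276, 0.098]), (0.76, [0.32, 0.375, 0.09])]
bottle_a_mid []
meter_mid [(0.88, [0.346, -0.292, 0.022])]
bin [(0.61, [0.63, -0.0, 0.009])]
stop [(0.74, [0.634, -0.04, 0.044])]
stop_post [(0.67, [0.635, -0.038, 0.042])]
caddy [(0.87, [0.529, -0.349, 0.006])]
tray [(0.6, [0.528, 0.359, 0.001])]
{'time': 0.9, 'joint_pos': array([ 1.19096584e+00,  5.26844074e-02,  1.61288412e+00,  5.13085923e-07,
        1.47601446e+00, -1.18957704e-01]), 'joint_vel': array([-0.00010284,  0.00081474, -0.00018446, -0.00286397, -0.00142402,
       -0.00152792]), 'joint_efforts': array([ 1.49234247e-04, -3.93671644e+01, -3.70470822e+01, -1.47847973e-04,
        3.28925498e-04, -7.62546847e-06]), 'tool_pos': array([0.16117037, 0.6038452 , 0.25332275]), 'tool_rot': array([9.45910862e-07, 1.30066865e-01, 9.91505225e-01, 4.74861431e-06]), 'contact_force': array([ 0.31301354, -0.18000079, -0.30581603]), 'ft_torque': array([ 0.02349758, -0.00402349, -0.03947188]), 'grasp_force': 0.0, 'gripper_width': 1.0015462685421253}
```

View pics/scene0.png

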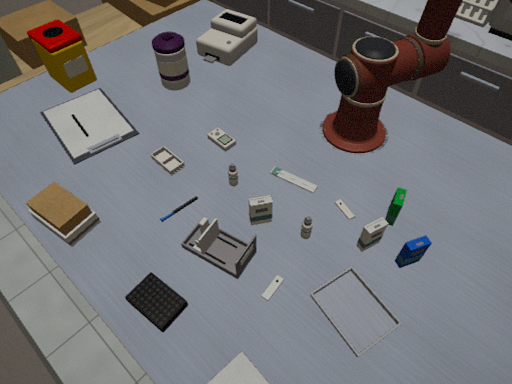

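View pics/top0.png

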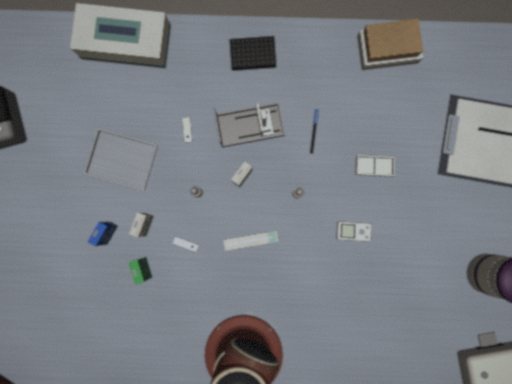

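Scene: holder at (220,247), caddy (168,159), meter (222,138), white cartons (261,209) and (372,233), bottles (233,175) and (306,227), tray (355,310); green (396,206) and blue (412,251) are decoys. Now I'll measure poses from the top picture.

```bash
cat > h.py <<'E'
from plant import *
import cv2,numpy as np
def ray(n,uv,c=None):
    c=c or get_calibration(n);K=c["camera_matrix"];P=np.array(c["pose"])
    uv=np.atleast_2d(np.asarray(uv,float)); x=(uv[:,0]-K[0][2])/K[0][0]; y=(uv[:,1]-K[1][2])/K[1][1]
    if n=="wrist":
        r=np.hypot(x,y)+1e-12; d=np.c_[np.sin(r)*x/r,-np.sin(r)*y/r,-np.cos(r)]
    else: d=np.c_[x,-y,-np.ones(len(x))]
    return P[:3,3],d@P[:3,:3].T
def onz(n,uv,z,c=None):
    o,d=ray(n,uv,c); return (o+d*((z-o[2])/d[:,2])[:,None])[:,:2]
def pix(n,p,c=None):
    c=c or get_calibration(n);K=c["camera_matrix"];P=np.array(c["pose"])
    q=(np.atleast_2d(p)-P[:3,3])@P[:3,:3]; q=q*[1,-1,-1]
    if n=="wrist":
        rr=np.hypot(q[:,0],q[:,1])+1e-12; t=np.arctan2(rr,q[:,2]); xy=q[:,:2]/rr[:,None]*t[:,None]
    else: xy=q[:,:2]/q[:,2:]
    return xy*[K[0][0],K[1][1]]+[K[0][2],K[1][2]]
def box(m,n,z,c=None):
    v,u=np.nonzero(m); p=onz(n,np.c_[u,v],z,c)
    (cx,cy),(w,h),a=cv2.minAreaRect((p*1000).astype(np.float32)); 
    return [round(cx),round(cy),round(w),round(h),round(a,1)]
def tool(p,yaw_deg=None):
    "shift in tool axes (units of 100mm) to p, and twist in 0.1rad so that tool y lies along yaw (mod 180)"
    s=state();w,x,y,z=s["tool_rot"]
    from scipy.spatial.transform import Rotation as R
    M=R.from_quat([x,y,z,w]).as_matrix()
    t=M.T@(np.asarray(p)-s["tool_pos"])/0.1
    ty=np.degrees(np.arctan2(M[1,1],M[0,1]))
    tw=None if yaw_deg is None else -((yaw_deg-ty+90)%180-90)
    print("shift",np.round(t,2),"tool y yaw",round(ty,1),"twist",None if tw is None else round(np.radians(tw)/.1,2), "j6",round(s["joint_pos"][5],2),"t",round(s["time"],1))
E
python3 - <<'E'
from h import *
f=grab_frame("top")
for q,z in (("carton_a_mid",.095),("meter_mid",.022),("bin",.022),("stop",.083),("caddy",.022),("tray",.018),("bottle_a_mid",.05)):
    for r in regions_of("top",q)[:4]:
        m=r["pixels"]; v,u=np.nonzero(m); print(q,round(r["score"],2),(u.min(),u.max(),v.min(),v.max()),box(m,"top",z))
o=[]
for (u,v) in ((140,232),(250,125),(375,166),(122,160),(243,174),(354,232)):
    c=f[v-40:v+40,u-40:u+40,::-1]; o.append(cv2.resize(c,(260,260),interpolation=cv2.INTER_CUBIC))
cv2.imwrite("pics/crops.png",np.vstack([np.hstack(o[:3]),np.hstack(o[3:])]))
for u,v in ((196,191),(297,193)): print(onz("top",(u,v),.07))
E
```

```text
carton_a_mid 0.94 (np.int64(90), np.int64(116), np.int64(222), np.int64(245)) [318, 370, 49, 69, 65.9]
carton_a_mid 0.85 (np.int64(130), np.int64(151), np.int64(258), np.int64(283)) [227, 269, 60, 48, 20.1]
carton_a_mid 0.59 (np.int64(131), np.int64(152), np.int64(214), np.int64(235)) [345, 270, 43, 59, 73.5]
meter_mid 0.66 (np.int64(337), np.int64(371), np.int64(222), np.int64(241)) [343, -290, 93, 50, 87.7]
bin 0.89 (np.int64(216), np.int64(285), np.int64(103), np.int64(145)) [627, 1, 97, 183, 11.2]
stop 0.73 (np.int64(130), np.int64(153), np.int64(213), np.int64(237)) [343, 274, 46, 67, 72.3]
caddy 0.86 (np.int64(356), np.int64(395), np.int64(155), np.int64(177)) [523, -346, 107, 59, 89.1]
caddy 0.33 (np.int64(232), np.int64(252), np.int64(161), np.int64(186)) [490, 19, 37, 71, 55.9]
tray 0.89 (np.int64(84), np.int64(156), np.int64(128), np.int64(190)) [522, 357, 183, 137, 76.4]
tray 0.53 (np.int64(216), np.int64(284), np.int64(103), np.int64(147)) [629, 2, 100, 183, 12.1]
bottle_a_mid 0.55 (np.int64(293), np.int64(303), np.int64(188), np.int64(198)) [440, -133, 27, 27, 1.5]
[[0.43601718 0.1376089 ]]
[[ 0.43869407 -0.12851219]]
```

View pics/crops.png

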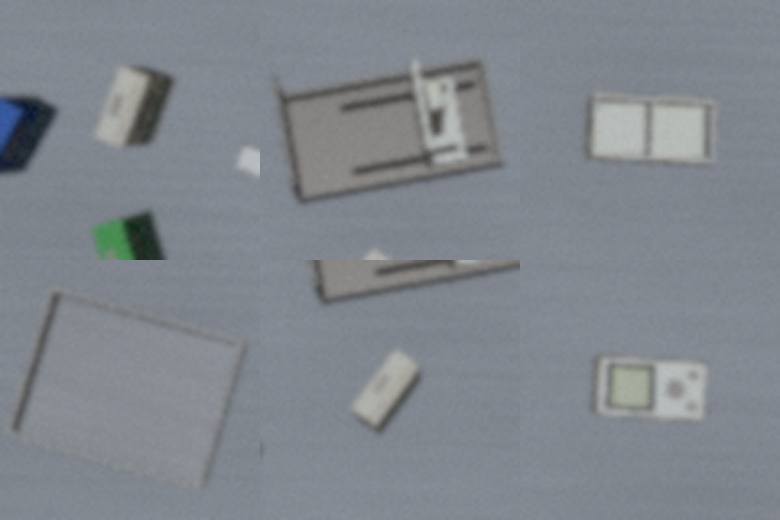

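Crops show the holder's tall wall on its left end (world +y), the stop plate near (418-260,110), and caddy, tray, meter and both white cartons' top faces clearly. Now go above carton A.

```bash
python3 - <<'E'
from h import *
a=onz("top",(137.5,224.3),.095)[0]; b=onz("top",(241.8,174),.095)[0]; print(a,b)
tool([a[0],a[1],.24],-22)
print(get_calibration("wrist"))
E
```

```text
[0.34417637 0.28125437] [0.48194236 0.01730625]
shift [-2.6  -2.64  0.13] tool y yaw 75.1 twist -14.48 j6 -0.12 t 1.3
{'camera_matrix': array([[297.31863964,   0.        , 256.05259476],
       [  0.        , 297.31863964, 186.71575394],
       [  0.        ,   0.        ,   1.        ]]), 'pose': array([[ 2.57679247e-01, -9.27436038e-01, -2.71042065e-01,
         9.23194481e-02],
       [ 9.66230506e-01,  2.47298655e-01,  7.24015483e-02,
         6.21939376e-01],
       [-1.19467026e-04, -2.80545488e-01,  9.59840724e-01,
         3.74834242e-01],
       [ 0.00000000e+00,  0.00000000e+00,  0.00000000e+00,
         1.00000000e+00]])}
```

Emit:
apply_moves:
  targets:
    - {"translation": [-0.33, -0.33, 0], "twist": 0, "hand": 1}
    - {"translation": [-0.33, -0.33, 0], "twist": 0, "hand": 1}
    - {"translation": [-0.33, -0.33, 0], "twist": 0, "hand": 1}
    - {"translation": [-0.33, -0.33, 0], "twist": 0, "hand": 1}
    - {"translation": [-0.32, -0.33, 0], "twist": 0, "hand": 1}
    - {"translation": [-0.32, -0.33, 0], "twist": 0, "hand": 1}
    - {"translation": [-0.32, -0.33, 0], "twist": 0, "hand": 1}
    - {"translation": [-0.32, -0.33, 0], "twist": 0, "hand": 1}

```text
time: 2.1
tool_pos: [0.3448, 0.2801, 0.2536]
tool_rot: [0.0, 0.13, 0.992, 0.0]
contact_force: [0.8, 0.7, 0.2]
gripper_width: 0.999
grasp_force: 0.0
```

Emit:
apply_moves:
  targets:
    - {"translation": [0, 0, 0], "twist": -1, "hand": 1}
    - {"translation": [0, 0, 0], "twist": -1, "hand": 1}
    - {"translation": [0, 0, 0], "twist": -1, "hand": 1}
    - {"translation": [0, 0, 0], "twist": -1, "hand": 1}
    - {"translation": [0, 0, 0], "twist": -1, "hand": 1}
    - {"translation": [0, 0, 0], "twist": -1, "hand": 1}
    - {"translation": [0, 0, 0], "twist": -1, "hand": 1}
    - {"translation": [0, 0, 0], "twist": -1, "hand": 1}

```text
time: 2.9
tool_pos: [0.3443, 0.2817, 0.2534]
tool_rot: [0.0, -0.268, 0.963, 0.0]
contact_force: [0.7, 0.7, -0.1]
gripper_width: 0.997
grasp_force: 0.0
```

Emit:
apply_moves:
  targets:
    - {"translation": [0, 0, 0], "twist": -1, "hand": 1}
    - {"translation": [0, 0, 0], "twist": -1, "hand": 1}
    - {"translation": [0, 0, 0], "twist": -1, "hand": 1}
    - {"translation": [0, 0, 0], "twist": -1, "hand": 1}
    - {"translation": [0, 0, 0], "twist": -1, "hand": 1}
    - {"translation": [0, 0, 0], "twist": -1, "hand": 1}
    - {"translation": [0, 0, 0], "twist": -0.5, "hand": 1}
    - {"translation": [0, 0, 0], "twist": 0, "hand": 1}

```text
time: 3.7
tool_pos: [0.3443, 0.2817, 0.2534]
tool_rot: [0.0, -0.56, 0.828, -0.0]
contact_force: [0.0, 0.7, 0.3]
gripper_width: 1.002
grasp_force: 0.0
```

```bash
python3 - <<'E'
from h import *
s=state();print(s["tool_pos"],s["time"])
c=get_calibration("wrist")
f=grab_frame("wrist")
for r in regions_of("wrist","carton_a_mid"):
    m=r["pixels"];v,u=np.nonzero(m);print(round(r["score"],2),u.min(),u.max(),v.min(),v.max(),box(m,"wrist",.095,c))
# rectified ortho view of plane z=.095, centre at tool, 2px/mm->1.5
cx,cy=s["tool_pos"][:2]; n=400
Y,X=np.mgrid[0:n,0:n]; P=np.c_[(cx+(n/2-Y)/2000).ravel(),(cy+(n/2-X)/2000).ravel(),np.full(n*n,.095)]
uv=pix("wrist",P,c).astype(np.float32).reshape(n,n,2)
r=cv2.remap(f,uv[...,0],uv[...,1],cv2.INTER_LINEAR)
cv2.imwrite("pics/w1.png",np.hstack([cv2.resize(r,(384,384)),f[:,60:460]])[:,:,::-1])
tool([.344,.281,.24],-22)
E
```

```text
[0.34428136 0.28172627 0.25342514] 3.7
0.68 224 285 148 190 [344, 274, 41, 59, 74.2]
0.64 279 340 212 263 [316, 366, 60, 70, 65.7]
0.58 102 215 192 305 [479, 326, 140, 109, 76.2]
shift [ 0.01 -0.    0.13] tool y yaw 158.1 twist 0.01 j6 -2.24 t 3.8
```

View pics/w1.png

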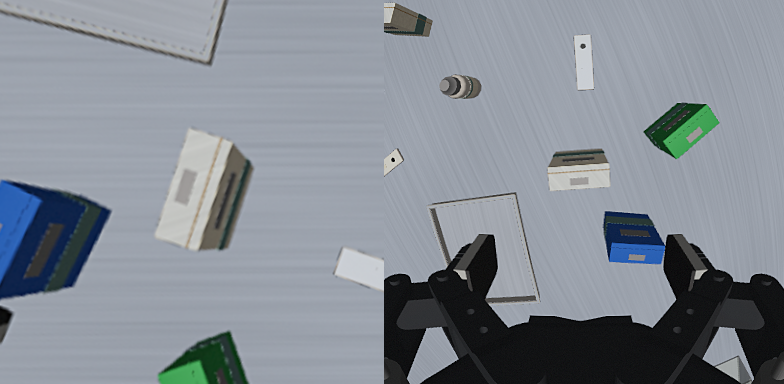

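The rectified view shows the carton's top face centred at (193,190), i.e. (0.345, 0.281), long axis at yaw −16°. Turn the other way round (joint-6 room), then descend.

Emit:
apply_moves:
  targets:
    - {"translation": [0, 0, 0], "twist": 1, "hand": 1}
    - {"translation": [0, 0, 0], "twist": 1, "hand": 1}
    - {"translation": [0, 0, 0], "twist": 1, "hand": 1}
    - {"translation": [0, 0, 0], "twist": 1, "hand": 1}
    - {"translation": [0, 0, 0], "twist": 1, "hand": 1}
    - {"translation": [0, 0, 0], "twist": 1, "hand": 1}
    - {"translation": [0, 0, 0], "twist": 1, "hand": 1}
    - {"translation": [0, 0, 0], "twist": 1, "hand": 1}

```text
time: 4.6
tool_pos: [0.3443, 0.2817, 0.2533]
tool_rot: [0.0, -0.191, 0.982, 0.0]
contact_force: [0.5, 0.0, -0.2]
gripper_width: 1.0
grasp_force: 0.0
```

Emit:
apply_moves:
  targets:
    - {"translation": [0, 0, 0], "twist": 1, "hand": 1}
    - {"translation": [0, 0, 0], "twist": 1, "hand": 1}
    - {"translation": [0, 0, 0], "twist": 1, "hand": 1}
    - {"translation": [0, 0, 0], "twist": 1, "hand": 1}
    - {"translation": [0, 0, 0], "twist": 1, "hand": 1}
    - {"translation": [0, 0, 0], "twist": 1, "hand": 1}
    - {"translation": [0, 0, 0], "twist": 1, "hand": 1}
    - {"translation": [0, 0, 0], "twist": 1, "hand": 1}

```text
time: 5.4
tool_pos: [0.3443, 0.2817, 0.2533]
tool_rot: [0.0, 0.206, 0.978, 0.0]
contact_force: [-0.9, 0.2, 0.2]
gripper_width: 1.004
grasp_force: 0.0
```

Emit:
apply_moves:
  targets:
    - {"translation": [0, 0, 0], "twist": 1, "hand": 1}
    - {"translation": [0, 0, 0], "twist": 1, "hand": 1}
    - {"translation": [0, 0, 0], "twist": 1, "hand": 1}
    - {"translation": [0, 0, 0], "twist": 1, "hand": 1}
    - {"translation": [0, 0, 0], "twist": 1, "hand": 1}
    - {"translation": [0, 0, 0], "twist": 1, "hand": 1}
    - {"translation": [0, 0, 0], "twist": 1, "hand": 1}
    - {"translation": [0, 0, 0], "twist": 1, "hand": 1}

```text
time: 6.2
tool_pos: [0.3443, 0.2817, 0.2533]
tool_rot: [0.0, 0.571, 0.821, 0.0]
contact_force: [-1.1, 1.0, 0.1]
gripper_width: 1.0
grasp_force: 0.0
```

Emit:
apply_moves:
  targets:
    - {"translation": [0, 0, 0], "twist": 1, "hand": 1}
    - {"translation": [0, 0, 0], "twist": 1, "hand": 1}
    - {"translation": [0, 0, 0], "twist": 1, "hand": 1}
    - {"translation": [0, 0, 0], "twist": 1, "hand": 1}
    - {"translation": [0, 0, 0], "twist": 1, "hand": 1}
    - {"translation": [0, 0, 0], "twist": 1, "hand": 1}
    - {"translation": [0, 0, 0], "twist": 0.4, "hand": 1}
    - {"translation": [0, 0, 0], "twist": 0, "hand": 1}

```text
time: 7.0
tool_pos: [0.3443, 0.2817, 0.2533]
tool_rot: [-0.0, 0.799, 0.601, 0.0]
contact_force: [0.7, -0.5, 0.4]
gripper_width: 1.0
grasp_force: 0.0
```

```bash
cat >> h.py <<'E'
def ortho(c,f,ctr,z,mm=200,px=384,fn=None):
    Y,X=np.mgrid[0:px,0:px]; k=mm/1000/px
    P=np.c_[(ctr[0]+(px/2-Y)*k).ravel(),(ctr[1]+(px/2-X)*k).ravel(),np.full(px*px,z)]
    uv=pix("wrist",P,c).astype(np.float32).reshape(px,px,2)
    r=cv2.remap(f,uv[...,0],uv[...,1],cv2.INTER_LINEAR)
    if fn: cv2.imwrite(fn,r[:,:,::-1])
    return r
def topface(c,f,ctr,z,mm=130):
    "bright white top-face rectangle in plane z (mm): centre x,y, sides, angle"
    px=mm*3; r=ortho(c,f,ctr,z,mm,px); h=cv2.cvtColor(r,cv2.COLOR_RGB2HSV)
    m=((r.min(2)>150)&(h[...,1]<45)).astype(np.uint8)
    m=cv2.morphologyEx(m,cv2.MORPH_CLOSE,np.ones((15,15))); m=cv2.morphologyEx(m,cv2.MORPH_OPEN,np.ones((9,9)))
    for cc in cv2.findContours(m,cv2.RETR_EXTERNAL,cv2.CHAIN_APPROX_NONE)[0]:
        if cv2.contourArea(cc)<2000: continue
        q=np.c_[ctr[0]*1000+(px/2-cc[:,0,1])/3,ctr[1]*1000+(px/2-cc[:,0,0])/3].astype(np.float32)
        print("face",np.round(np.hstack([np.ravel(t) for t in cv2.minAreaRect(q)]),1))
E
python3 - <<'E'
from h import *
c=get_calibration("wrist");f=grab_frame("wrist")
topface(c,f,(.345,.281),.095); tool([.345,.281,.075],-16)
for r in regions_of("wrist","carton_a_mid"): print(round(r["score"],2),box(r["pixels"],"wrist",.095,c))
E
```

```text
face [345.2 281.2 129.7 129.7  90. ]
shift [-0.01  0.01  1.78] tool y yaw -16.0 twist -0.0 j6 0.8 t 7.0
0.97 [322, 383, 24, 65, 62.9]
0.83 [240, 285, 92, 27, 21.5]
0.75 [349, 289, 41, 60, 70.9]
```

Emit:
apply_moves:
  targets:
    - {"translation": [0, 0, 0.45], "twist": 0, "hand": 1}
    - {"translation": [0, 0, 0.45], "twist": 0, "hand": 1}
    - {"translation": [0, 0, 0.45], "twist": 0, "hand": 1}
    - {"translation": [0, 0, 0.42], "twist": 0, "hand": 1}
    - {"translation": [0, 0, 0], "twist": 0, "hand": 1}
    - {"translation": [0, 0, 0], "twist": 0, "hand": 0}
    - {"translation": [0, 0, 0], "twist": 0, "hand": 0}
    - {"translation": [0, 0, 0], "twist": 0, "hand": 0}

```text
time: 7.9
tool_pos: [0.3465, 0.283, 0.0797]
tool_rot: [0.0, 0.799, 0.602, 0.003]
contact_force: [-0.0, 0.2, -0.8]
gripper_width: 0.694
grasp_force: 64.3
```

Emit:
apply_moves:
  targets:
    - {"translation": [0, 0, 0], "twist": 0, "hand": 0}
    - {"translation": [0, 0, 0], "twist": 0, "hand": 0}
    - {"translation": [0, 0, 0], "twist": 0, "hand": 0}

```text
time: 8.2
tool_pos: [0.3464, 0.283, 0.0795]
tool_rot: [0.0, 0.799, 0.602, 0.003]
contact_force: [-0.1, -0.8, 7.0]
gripper_width: 0.696
grasp_force: 65.0
```

```bash
python3 - <<'E'
from h import *
c=get_calibration("top")
# bin corners from top picture crops (crop origin 210,85, 3.25x), base/rim level
for n,u,v in (("left-low",210+40/3.25,85+200/3.25),("right-low",210+242/3.25,85+166/3.25),("right-top",210+222/3.25,85+62/3.25),("left-top",210+22/3.25,85+97/3.25)):
    print(n,onz("top",(u,v),.022))
E
```

```text
left-low [[0.56408944 0.07653217]]
right-low [[ 0.59819149 -0.0940117 ]]
right-top [[ 0.68711829 -0.07457017]]
left-top [[0.65202833 0.09490882]]
```

Emit:
apply_moves:
  targets:
    - {"translation": [0, 0, -0.3], "twist": 0, "hand": 0}
    - {"translation": [0, 0, -0.4], "twist": 0, "hand": 0}
    - {"translation": [0, 0, -0.4], "twist": 0, "hand": 0}
    - {"translation": [0, 0, -0.4], "twist": 0, "hand": 0}
    - {"translation": [0, 0, 0], "twist": -1, "hand": 0}
    - {"translation": [0, 0, 0], "twist": -1, "hand": 0}
    - {"translation": [0, 0, 0], "twist": -1, "hand": 0}
    - {"translation": [0, 0, 0], "twist": -1, "hand": 0}

```text
time: 9.0
tool_pos: [0.3443, 0.2818, 0.2273]
tool_rot: [0.0, 0.662, 0.75, 0.001]
contact_force: [-0.2, 0.0, -0.1]
gripper_width: 0.691
grasp_force: 64.9
```

Emit:
apply_moves:
  targets:
    - {"translation": [0, 0, 0], "twist": -0.8, "hand": 0}
    - {"translation": [0, 0, 0], "twist": 0, "hand": 0}

```text
time: 9.2
tool_pos: [0.3443, 0.2818, 0.227]
tool_rot: [0.0, 0.633, 0.774, 0.001]
contact_force: [0.1, 0.5, -1.3]
gripper_width: 0.694
grasp_force: 64.9
```

```bash
python3 - <<'E'
from h import *
s=state();print(s["tool_pos"],s["gripper_width"]); tool([.631,-.029,.24],11.4)
E
```

```text
[0.34431789 0.28176856 0.22704811] 0.6941133161858432
shift [-3.62  2.19 -0.13] tool y yaw 11.5 twist 0.01 j6 0.32 t 9.2
```

Emit:
apply_moves:
  targets:
    - {"translation": [-0.4, 0.25, 0], "twist": 0, "hand": 0}
    - {"translation": [-0.4, 0.25, 0], "twist": 0, "hand": 0}
    - {"translation": [-0.4, 0.25, 0], "twist": 0, "hand": 0}
    - {"translation": [-0.4, 0.25, 0], "twist": 0, "hand": 0}
    - {"translation": [-0.4, 0.25, 0], "twist": 0, "hand": 0}
    - {"translation": [-0.4, 0.25, 0], "twist": 0, "hand": 0}
    - {"translation": [-0.4, 0.25, 0], "twist": 0, "hand": 0}
    - {"translation": [-0.4, 0.25, 0], "twist": 0, "hand": 0}

```text
time: 10.0
tool_pos: [0.6051, 0.0061, 0.2267]
tool_rot: [0.0, 0.634, 0.773, 0.0]
contact_force: [-0.4, 0.6, -1.6]
gripper_width: 0.697
grasp_force: 64.8
```

Emit:
apply_moves:
  targets:
    - {"translation": [-0.42, 0.19, 0], "twist": 0, "hand": 0}
    - {"translation": [0, 0, 0], "twist": 0, "hand": 0}
    - {"translation": [0, 0, 0], "twist": 0, "hand": 0}

```text
time: 10.3
tool_pos: [0.631, -0.0303, 0.2262]
tool_rot: [-0.0, 0.634, 0.773, -0.0]
contact_force: [0.2, 0.4, -0.7]
gripper_width: 0.698
grasp_force: 64.8
```

```bash
python3 - <<'E'
from h import *
s=state();print(s["tool_pos"],s["gripper_width"]); 
c=get_calibration("wrist");f=grab_frame("wrist")
a=ortho(c,f,(.620,.04),.085,160);b=ortho(c,f,(.620,.04),.022,160)
cv2.imwrite("pics/w2.png",np.hstack([a,b])[:,:,::-1])
E
```

```text
[ 0.63099749 -0.03027874  0.22617976] 0.6980016338387078
```

View pics/w2.png

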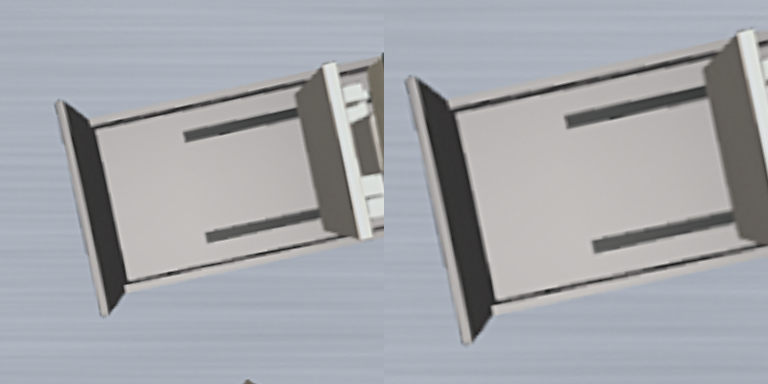

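Tall wall's inner top edge runs (65,101)–(110,315) in the left panel: mid at (0.6135, 0.084), holder yaw ≈ 12°. Move over the slot.

```bash
python3 - <<'E'
from h import *
tool([.6165,.0698,.0845],12)
E
```

```text
shift [1.   0.06 1.42] tool y yaw 11.4 twist -0.11 j6 -0.36 t 10.3
```

Emit:
apply_moves:
  targets:
    - {"translation": [0.4, 0.03, 0], "twist": -0.1, "hand": 0}
    - {"translation": [0.4, 0.03, 0], "twist": 0, "hand": 0}
    - {"translation": [0.2, 0, 0], "twist": 0, "hand": 0}
    - {"translation": [0, 0, 0.4], "twist": 0, "hand": 0}
    - {"translation": [0, 0, 0.4], "twist": 0, "hand": 0}
    - {"translation": [0, 0, 0.3], "twist": 0, "hand": 0}
    - {"translation": [0, 0, 0.2], "twist": 0, "hand": 0}
    - {"translation": [0, 0, 0.06], "twist": 0, "hand": 0}

```text
time: 11.15
tool_pos: [0.6132, 0.0711, 0.0874]
tool_rot: [-0.002, 0.629, 0.778, -0.002]
contact_force: [0.1, 1.1, -0.7]
gripper_width: 0.694
grasp_force: 65.0
```

Emit:
apply_moves:
  targets:
    - {"translation": [0, 0, 0], "twist": 0, "hand": 0}
    - {"translation": [0, 0, 0], "twist": 0, "hand": 0}

```text
time: 11.35
tool_pos: [0.617, 0.0701, 0.0922]
tool_rot: [0.001, 0.629, 0.777, 0.001]
contact_force: [0.1, -0.2, -1.3]
gripper_width: 0.693
grasp_force: 65.0
```

```bash
python3 - <<'E'
from h import *
tool([.6165,.0698,.0845],12);print(state()["tool_pos"])
f=grab_frame("scene"); cv2.imwrite("pics/s2.png",cv2.resize(f[180:290,160:310],(750,550),interpolation=cv2.INTER_CUBIC)[:,:,::-1])
E
```

```text
shift [-0.   -0.01  0.08] tool y yaw 12.1 twist 0.01 j6 -0.22 t 11.3
[0.61700904 0.07013273 0.0921838 ]
```

View pics/s2.png

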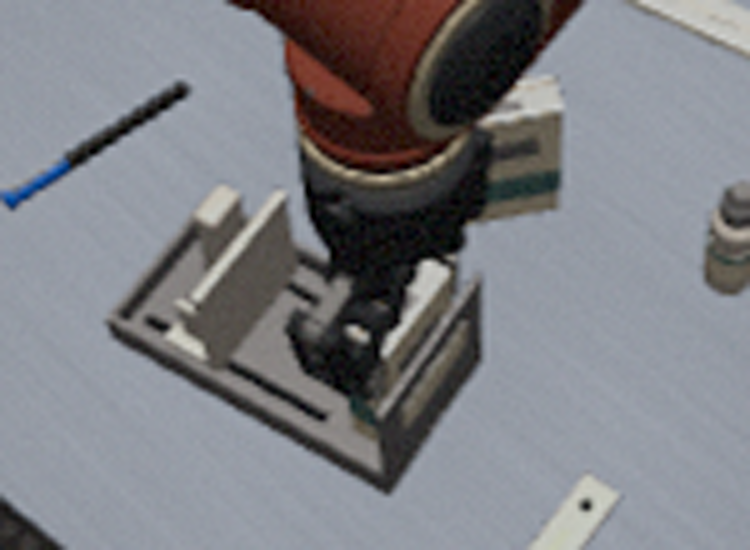

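The carton is inside the holder next to the tall wall (430,330 in the crop), just above the floor; lower the last 8 mm and release.

Emit:
apply_moves:
  targets:
    - {"translation": [0, 0, 0.04], "twist": 0, "hand": 0}
    - {"translation": [0, 0, 0.02], "twist": 0, "hand": 0}
    - {"translation": [0, 0, 0.01], "twist": 0, "hand": 0}
    - {"translation": [0, 0, 0], "twist": 0, "hand": 0}
    - {"translation": [0, 0, 0], "twist": 0, "hand": 0}

```text
time: 11.9
tool_pos: [0.6165, 0.0695, 0.0836]
tool_rot: [0.0, 0.629, 0.777, 0.0]
contact_force: [0.2, 0.3, 0.7]
gripper_width: 0.693
grasp_force: 65.1
```

Emit:
apply_moves:
  targets:
    - {"translation": [0, 0, 0.01], "twist": 0, "hand": 0}
    - {"translation": [0, 0, 0], "twist": 0, "hand": 0}

```text
time: 12.1
tool_pos: [0.6165, 0.0694, 0.0835]
tool_rot: [0.0, 0.629, 0.777, -0.0]
contact_force: [-4.0, -0.6, 5.7]
gripper_width: 0.693
grasp_force: 65.7
```

Contact at the floor. Release gently and retreat.

Emit:
apply_moves:
  targets:
    - {"translation": [0, 0, 0], "twist": 0, "hand": 0.75}
    - {"translation": [0, 0, 0], "twist": 0, "hand": 0.85}
    - {"translation": [0, 0, 0], "twist": 0, "hand": 0.95}
    - {"translation": [0, 0, -0.2], "twist": 0, "hand": 0.95}
    - {"translation": [0, 0, -0.4], "twist": 0, "hand": 1}
    - {"translation": [0, 0, -0.4], "twist": 0, "hand": 1}
    - {"translation": [0, 0, -0.4], "twist": 0, "hand": 1}
    - {"translation": [0, 0, 0], "twist": 0, "hand": 1}

```text
time: 12.9
tool_pos: [0.6199, 0.0696, 0.2305]
tool_rot: [0.005, 0.629, 0.777, 0.004]
contact_force: [0.6, 0.0, 1.2]
gripper_width: 0.994
grasp_force: 0.0
```

```bash
python3 - <<'E'
from h import *
tool([.482,.017,.22],-35)
E
```

```text
shift [-0.23 -1.46  0.09] tool y yaw 12.0 twist 8.21 j6 -0.22 t 12.9
```

Emit:
apply_moves:
  targets:
    - {"translation": [-0.06, -0.37, 0], "twist": 0, "hand": 1}
    - {"translation": [-0.06, -0.37, 0], "twist": 0, "hand": 1}
    - {"translation": [-0.06, -0.37, 0], "twist": 0, "hand": 1}
    - {"translation": [-0.05, -0.36, 0], "twist": 0, "hand": 1}
    - {"translation": [0, 0, 0], "twist": 1, "hand": 1}
    - {"translation": [0, 0, 0], "twist": 1, "hand": 1}
    - {"translation": [0, 0, 0], "twist": 1, "hand": 1}
    - {"translation": [0, 0, 0], "twist": 1, "hand": 1}

```text
time: 13.7
tool_pos: [0.4769, 0.0164, 0.2215]
tool_rot: [-0.0, 0.772, 0.635, -0.0]
contact_force: [0.5, 0.3, -0.4]
gripper_width: 0.998
grasp_force: 0.0
```

Emit:
apply_moves:
  targets:
    - {"translation": [0, 0, 0], "twist": 1, "hand": 1}
    - {"translation": [0, 0, 0], "twist": 1, "hand": 1}
    - {"translation": [0, 0, 0], "twist": 1, "hand": 1}
    - {"translation": [0, 0, 0], "twist": 1, "hand": 1}
    - {"translation": [0, 0, 0], "twist": 0, "hand": 1}
    - {"translation": [0, 0, 0], "twist": 0, "hand": 1}

```text
time: 14.3
tool_pos: [0.4771, 0.0164, 0.2217]
tool_rot: [-0.0, 0.882, 0.472, -0.0]
contact_force: [0.3, 0.1, 0.2]
gripper_width: 0.998
grasp_force: 0.0
```

```bash
python3 - <<'E'
from h import *
s=state();print(s["tool_pos"]); tool([.482,.017,.22],-35)
c=get_calibration("wrist");f=grab_frame("wrist")
for r in regions_of("wrist","carton_b_mid"): print(round(r["score"],2),box(r["pixels"],"wrist",.095,c))
a=ortho(c,f,(.485,.015),.095,100); b=ortho(c,f,(.61,.06),.099,150)
cv2.imwrite("pics/w3.png",np.hstack([a,b])[:,:,::-1])
E
```

```text
[0.4770616  0.01644615 0.22170889]
shift [0.03 0.04 0.02] tool y yaw -33.7 twist 0.23 j6 0.47 t 14.3
0.6 [492, 24, 38, 59, 55.1]
```

View pics/w3.png

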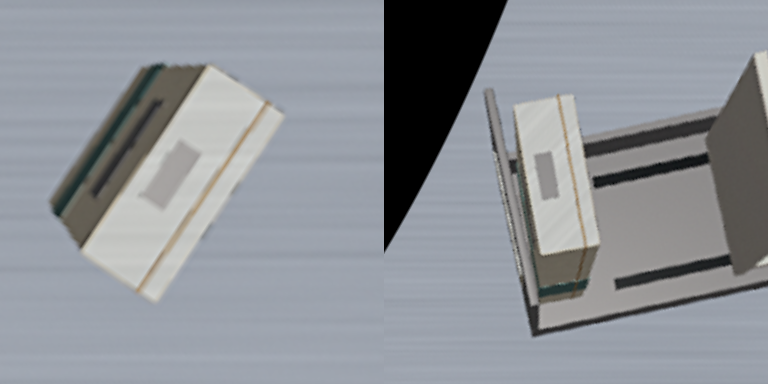

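Left: carton B's top face centred (183,183) → (0.4873, 0.0173), yaw −34°. Right: carton A stands upright by the wall. Grasp B.

Emit:
apply_moves:
  targets:
    - {"translation": [0.06, 0.08, 0.3], "twist": 0.1, "hand": 1}
    - {"translation": [0, 0, 0.45], "twist": 0, "hand": 1}
    - {"translation": [0, 0, 0.45], "twist": 0, "hand": 1}
    - {"translation": [0, 0, 0.25], "twist": 0, "hand": 1}
    - {"translation": [0, 0, 0], "twist": 0, "hand": 1}
    - {"translation": [0, 0, 0], "twist": 0, "hand": 0}
    - {"translation": [0, 0, 0], "twist": 0, "hand": 0}
    - {"translation": [0, 0, 0], "twist": 0, "hand": 0}

```text
time: 15.2
tool_pos: [0.4893, 0.0167, 0.08]
tool_rot: [0.001, 0.884, 0.467, 0.002]
contact_force: [0.9, 0.4, -0.3]
gripper_width: 0.695
grasp_force: 64.6
```

Emit:
apply_moves:
  targets:
    - {"translation": [0, 0, 0], "twist": 0, "hand": 0}
    - {"translation": [0, 0, 0], "twist": 0, "hand": 0}
    - {"translation": [0, 0, 0], "twist": 0, "hand": 0}

```text
time: 15.5
tool_pos: [0.4892, 0.0167, 0.0799]
tool_rot: [0.001, 0.884, 0.467, 0.002]
contact_force: [-1.1, 0.9, 6.7]
gripper_width: 0.697
grasp_force: 65.4
```

Emit:
apply_moves:
  targets:
    - {"translation": [0, 0, -0.3], "twist": 0, "hand": 0}
    - {"translation": [0, 0, -0.4], "twist": 0, "hand": 0}
    - {"translation": [0, 0, -0.4], "twist": 0, "hand": 0}
    - {"translation": [0, 0, -0.4], "twist": 0, "hand": 0}
    - {"translation": [0, 0, 0], "twist": -1, "hand": 0}
    - {"translation": [0, 0, 0], "twist": -1, "hand": 0}
    - {"translation": [0, 0, 0], "twist": -1, "hand": 0}
    - {"translation": [0, 0, 0], "twist": -1, "hand": 0}

```text
time: 16.3
tool_pos: [0.4871, 0.017, 0.2276]
tool_rot: [0.0, 0.773, 0.635, 0.0]
contact_force: [0.6, 0.6, -0.6]
gripper_width: 0.691
grasp_force: 65.3
```

Emit:
apply_moves:
  targets:
    - {"translation": [0, 0, 0], "twist": -1, "hand": 0}
    - {"translation": [0, 0, 0], "twist": -1, "hand": 0}
    - {"translation": [0, 0, 0], "twist": -1, "hand": 0}
    - {"translation": [0, 0, 0], "twist": -1, "hand": 0}
    - {"translation": [0, 0, 0], "twist": 0, "hand": 0}
    - {"translation": [0, 0, 0], "twist": 0, "hand": 0}

```text
time: 16.9
tool_pos: [0.4872, 0.017, 0.2274]
tool_rot: [0.0, 0.634, 0.774, 0.0]
contact_force: [-0.0, -0.5, -1.3]
gripper_width: 0.698
grasp_force: 65.2
```

```bash
python3 - <<'E'
from h import *
s=state();print(s["tool_pos"],s["gripper_width"]); 
# bin (0,43): wall - 42mm
tool([.6135+.042*.208,.084-.042*.978,.0845],12)
E
```

```text
[0.48715031 0.01697194 0.22739738] 0.6984744066575574
shift [-0.01  1.38  1.43] tool y yaw 11.3 twist -0.11 j6 -0.32 t 16.9
```

Emit:
apply_moves:
  targets:
    - {"translation": [-0.01, 0.46, 0], "twist": -0.1, "hand": 0}
    - {"translation": [-0.01, 0.46, 0], "twist": 0, "hand": 0}
    - {"translation": [-0.01, 0.46, 0], "twist": 0, "hand": 0}
    - {"translation": [0, 0, 0], "twist": 0, "hand": 0}
    - {"translation": [0, 0, 0.4], "twist": 0, "hand": 0}
    - {"translation": [0, 0, 0.4], "twist": 0, "hand": 0}
    - {"translation": [0, 0, 0.4], "twist": 0, "hand": 0}
    - {"translation": [0, 0, 0.1], "twist": 0, "hand": 0}

```text
time: 17.7
tool_pos: [0.6187, 0.0424, 0.0915]
tool_rot: [-0.004, 0.63, 0.777, -0.003]
contact_force: [-0.7, 0.7, -2.9]
gripper_width: 0.691
grasp_force: 65.6
```

Emit:
apply_moves:
  targets:
    - {"translation": [0, 0, 0.05], "twist": 0, "hand": 0}
    - {"translation": [0, 0, 0], "twist": 0, "hand": 0}
    - {"translation": [0, 0, 0], "twist": 0, "hand": 0}

```text
time: 18.0
tool_pos: [0.6247, 0.0422, 0.0953]
tool_rot: [0.002, 0.629, 0.777, 0.001]
contact_force: [0.3, 0.1, -1.5]
gripper_width: 0.695
grasp_force: 65.6
```

```bash
python3 - <<'E'
from h import *
tool([.6135+.045*.208,.084-.045*.978,.0835],12);print(state()["contact_force"])
E
```

```text
shift [-0.02 -0.02  0.12] tool y yaw 12.0 twist 0.0 j6 -0.26 t 18.0
[ 0.27793559  0.11992982 -1.52278751]
```

Emit:
apply_moves:
  targets:
    - {"translation": [0, 0, 0.05], "twist": 0, "hand": 0}
    - {"translation": [0, 0, 0.04], "twist": 0, "hand": 0}
    - {"translation": [0, 0, 0.02], "twist": 0, "hand": 0}
    - {"translation": [0, 0, 0], "twist": 0, "hand": 0}
    - {"translation": [0, 0, 0], "twist": 0, "hand": 0}

```text
time: 18.5
tool_pos: [0.6241, 0.0422, 0.084]
tool_rot: [0.001, 0.629, 0.777, 0.001]
contact_force: [-4.3, -0.7, 8.1]
gripper_width: 0.697
grasp_force: 66.6
```

Emit:
apply_moves:
  targets:
    - {"translation": [0, 0, 0.01], "twist": 0, "hand": 0}
    - {"translation": [0, 0, 0], "twist": 0, "hand": 0}

```text
time: 18.7
tool_pos: [0.6241, 0.0422, 0.084]
tool_rot: [0.001, 0.629, 0.777, 0.0]
contact_force: [-5.8, 0.6, 13.4]
gripper_width: 0.694
grasp_force: 67.2
```

Emit:
apply_moves:
  targets:
    - {"translation": [0, 0, 0], "twist": 0, "hand": 0.75}
    - {"translation": [0, 0, 0], "twist": 0, "hand": 0.85}
    - {"translation": [0, 0, 0], "twist": 0, "hand": 0.95}
    - {"translation": [0, 0, -0.2], "twist": 0, "hand": 0.95}
    - {"translation": [0, 0, -0.4], "twist": 0, "hand": 1}
    - {"translation": [0, 0, -0.4], "twist": 0, "hand": 1}
    - {"translation": [0, 0, -0.3], "twist": 0, "hand": 0}
    - {"translation": [0, 0, 0], "twist": 0, "hand": 0}

```text
time: 19.5
tool_pos: [0.6259, 0.0422, 0.2167]
tool_rot: [0.004, 0.629, 0.777, 0.003]
contact_force: [0.6, 0.7, 0.6]
gripper_width: 0.694
grasp_force: 0.0
```

Emit:
apply_moves:
  targets:
    - {"translation": [-0.4, 0, 0], "twist": 0, "hand": 0}
    - {"translation": [-0.4, 0, 0], "twist": 0, "hand": 0}
    - {"translation": [-0.3, 0, 0], "twist": 0, "hand": 0}
    - {"translation": [0, 0, 0], "twist": 0, "hand": 0}
    - {"translation": [0, 0, 0], "twist": 0, "hand": 0}

```text
time: 20.0
tool_pos: [0.6453, -0.0655, 0.2087]
tool_rot: [-0.001, 0.63, 0.777, -0.0]
contact_force: [-0.3, -1.1, 0.9]
gripper_width: 0.002
grasp_force: 0.0
```

```bash
python3 - <<'E'
from h import *
s=state();print(s["tool_pos"],s["gripper_width"])
W=np.array([.6135,.084]);by=np.array([-.208,.978]);d=s["tool_pos"][:2]-W; print("bin y",85+1000*d@by,"bin x",1000*d@[.978,.208])
c=get_calibration("wrist");f=grab_frame("wrist")
a=ortho(c,f,(.625,.01),.112,180);b=ortho(c,f,(.625,.02),.099,150)
cv2.imwrite("pics/w4.png",np.hstack([a,b])[:,:,::-1])
E
```

```text
[ 0.64527867 -0.06550385  0.20868246] 0.002338946047294637
bin y -67.8247290606671 bin x -0.017263757232832688
```

View pics/w4.png

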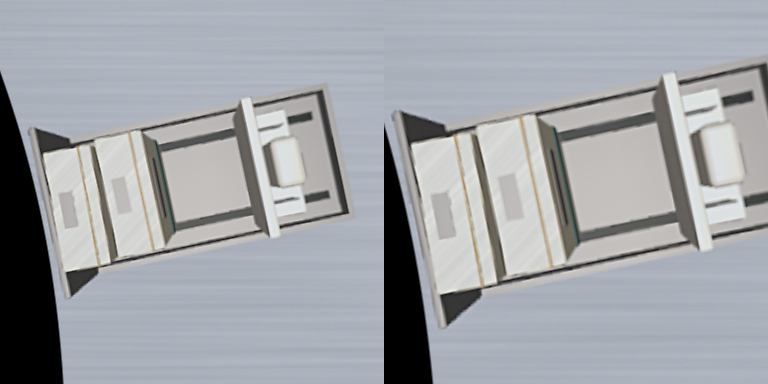

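Both cartons stand upright side by side (75,205 and 135,190); the post's back is at (303,158) ≈ holder y −43.5 mm, clear of my finger column. Lower behind it and push.

Emit:
apply_moves:
  targets:
    - {"translation": [0, 0, 0.4], "twist": 0, "hand": 0}
    - {"translation": [0, 0, 0.4], "twist": 0, "hand": 0}
    - {"translation": [0, 0, 0.2], "twist": 0, "hand": 0}
    - {"translation": [0, 0, 0], "twist": 0, "hand": 0}
    - {"translation": [0.1, 0, 0], "twist": 0, "hand": 0}
    - {"translation": [0.1, 0, 0], "twist": 0, "hand": 0}
    - {"translation": [0.1, 0, 0], "twist": 0, "hand": 0}
    - {"translation": [0.1, 0, 0], "twist": 0, "hand": 0}

```text
time: 20.85
tool_pos: [0.6385, -0.0253, 0.1125]
tool_rot: [0.002, 0.629, 0.777, 0.001]
contact_force: [-0.1, -2.0, 1.4]
gripper_width: 0.004
grasp_force: 1.0
```

Emit:
apply_moves:
  targets:
    - {"translation": [0.08, 0, 0], "twist": 0, "hand": 0}
    - {"translation": [0.06, 0, 0], "twist": 0, "hand": 0}
    - {"translation": [0.04, 0, 0], "twist": 0, "hand": 0}
    - {"translation": [0.03, 0, 0], "twist": 0, "hand": 0}
    - {"translation": [0.02, 0, 0], "twist": 0, "hand": 0}
    - {"translation": [0.02, 0, 0], "twist": 0, "hand": 0}
    - {"translation": [0, 0, 0], "twist": 0, "hand": 0}

```text
time: 21.55
tool_pos: [0.6321, -0.0015, 0.1101]
tool_rot: [-0.0, 0.629, 0.777, -0.0]
contact_force: [0.7, -0.2, -0.3]
gripper_width: 0.001
grasp_force: 0.3
```

```bash
cat >> h.py <<'E'
def biny():
    s=state();W=np.array([.6135,.084]);by=np.array([-.208,.978]);d=s["tool_pos"][:2]-W
    print("bin y",round(85+1000*d@by,1),"bin x",round(1000*d@[.978,.208],1),"z",s["tool_pos"][2].round(4),"Fy",round(s["contact_force"][:2]@by,1))
E
python3 -c "
from h import *
biny()"
```

```text
bin y -2.5 bin x 0.4 z 0.1101 Fy -0.3
```

Now small pushes with force readings.

Emit:
apply_moves:
  targets:
    - {"translation": [0.02, 0, 0], "twist": 0, "hand": 0}
    - {"translation": [0.02, 0, 0], "twist": 0, "hand": 0}
    - {"translation": [0.01, 0, 0], "twist": 0, "hand": 0}
    - {"translation": [0, 0, 0], "twist": 0, "hand": 0}

```text
time: 21.95
tool_pos: [0.6311, 0.0033, 0.1101]
tool_rot: [-0.0, 0.629, 0.777, -0.0]
contact_force: [0.7, -2.1, -0.5]
gripper_width: -0.002
grasp_force: 0.9
```

Emit:
apply_moves:
  targets:
    - {"translation": [0.01, 0, 0], "twist": 0, "hand": 0}
    - {"translation": [0.01, 0, 0], "twist": 0, "hand": 0}
    - {"translation": [0, 0, 0], "twist": 0, "hand": 0}

```text
time: 22.25
tool_pos: [0.6307, 0.0053, 0.1101]
tool_rot: [-0.0, 0.629, 0.777, -0.0]
contact_force: [-0.1, -1.4, -0.8]
gripper_width: -0.0
grasp_force: 1.0
```

```bash
python3 -c "
from h import *
biny()"
```

```text
bin y 4.4 bin x 0.4 z 0.1101 Fy -1.3
```

Emit:
apply_moves:
  targets:
    - {"translation": [0.01, 0, 0], "twist": 0, "hand": 0}
    - {"translation": [0.01, 0, 0], "twist": 0, "hand": 0}
    - {"translation": [0, 0, 0], "twist": 0, "hand": 0}

```text
time: 22.55
tool_pos: [0.6303, 0.007, 0.1101]
tool_rot: [0.0, 0.629, 0.777, -0.0]
contact_force: [0.3, -3.9, -1.5]
gripper_width: -0.0
grasp_force: 1.7
```

Emit:
apply_moves:
  targets:
    - {"translation": [0.01, 0, 0], "twist": 0, "hand": 0}
    - {"translation": [0, 0, 0], "twist": 0, "hand": 0}

```text
time: 22.75
tool_pos: [0.6303, 0.0071, 0.1101]
tool_rot: [0.001, 0.629, 0.777, -0.001]
contact_force: [1.8, -6.5, -2.9]
gripper_width: -0.001
grasp_force: 3.2
```

Emit:
apply_moves:
  targets:
    - {"translation": [0.01, 0, 0], "twist": 0, "hand": 0}
    - {"translation": [0, 0, 0], "twist": 0, "hand": 0}

```text
time: 22.95
tool_pos: [0.6303, 0.0071, 0.1101]
tool_rot: [0.002, 0.629, 0.777, -0.001]
contact_force: [1.6, -9.6, -3.0]
gripper_width: -0.003
grasp_force: 4.7
```

Packed tight (at the predicted position, force rising). Back away and head to bottle A (left one).

Emit:
apply_moves:
  targets:
    - {"translation": [-0.1, 0, 0], "twist": 0, "hand": 0}
    - {"translation": [-0.2, 0, 0], "twist": 0, "hand": 0}
    - {"translation": [0, 0, -0.4], "twist": 0, "hand": 0}
    - {"translation": [0, 0, -0.4], "twist": 0, "hand": 0}
    - {"translation": [0, 0, -0.2], "twist": 0, "hand": 0.5}
    - {"translation": [0, 0, 0], "twist": 0, "hand": 0.6}
    - {"translation": [0, 0, 0], "twist": 0, "hand": 0.6}

```text
time: 23.65
tool_pos: [0.6365, -0.0208, 0.2104]
tool_rot: [0.0, 0.629, 0.777, 0.0]
contact_force: [-0.1, 1.0, -0.2]
gripper_width: 0.503
grasp_force: 0.0
```

```bash
python3 - <<'E'
from h import *
c=get_calibration("wrist");f=grab_frame("wrist")
a=ortho(c,f,(.625,.02),.099,150); g=grab_frame("scene")
cv2.imwrite("pics/w5.png",np.hstack([a,cv2.resize(g[190:280,170:260],(384,384))])[:,:,::-1])
tool([.437,.132,.21],12)
E
```

```text
shift [ 1.9  -1.62 -0.01] tool y yaw 12.0 twist 0.0 j6 -0.36 t 23.8
```

View pics/w5.png

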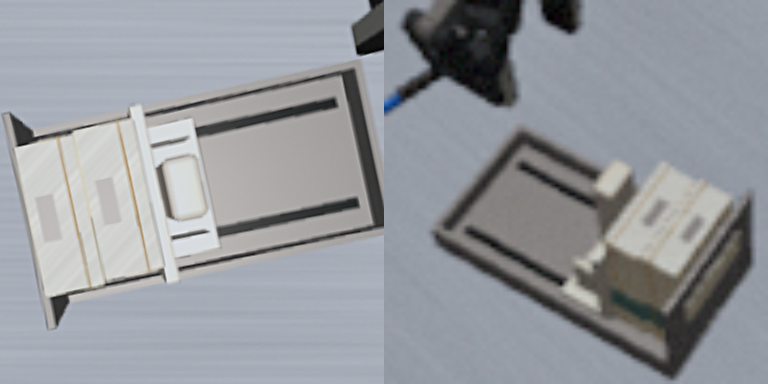

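Cartons stand snug between the wall and the stop. On to bottle A.

Emit:
apply_moves:
  targets:
    - {"translation": [0.32, -0.27, 0], "twist": 0, "hand": 0.6}
    - {"translation": [0.32, -0.27, 0], "twist": 0, "hand": 0.6}
    - {"translation": [0.32, -0.27, 0], "twist": 0, "hand": 0.6}
    - {"translation": [0.32, -0.27, 0], "twist": 0, "hand": 0.6}
    - {"translation": [0.32, -0.27, 0], "twist": 0, "hand": 0.6}
    - {"translation": [0.3, -0.27, 0], "twist": 0, "hand": 0.6}
    - {"translation": [0, 0, 0], "twist": 1, "hand": 0.6}
    - {"translation": [0, 0, 0], "twist": 1, "hand": 0.6}

```text
time: 24.55
tool_pos: [0.4363, 0.1325, 0.2082]
tool_rot: [-0.001, 0.704, 0.71, -0.001]
contact_force: [-0.1, -0.5, 0.2]
gripper_width: 0.603
grasp_force: 0.0
```

Emit:
apply_moves:
  targets:
    - {"translation": [0, 0, 0], "twist": 0.1, "hand": 0.6}
    - {"translation": [0, 0, 0], "twist": 0, "hand": 0.6}

```text
time: 24.75
tool_pos: [0.4377, 0.1317, 0.209]
tool_rot: [-0.001, 0.706, 0.708, -0.001]
contact_force: [-0.7, 0.2, -0.1]
gripper_width: 0.598
grasp_force: 0.0
```

```bash
cat >> h.py <<'E'
def bottle(guess,fn):
    "views: ortho at cap top and network; report"
    c=get_calibration("wrist");f=grab_frame("wrist")
    for r in regions_of("wrist","bottle_a_mid"):
        v,u=np.nonzero(r["pixels"]); print(round(r["score"],2),"px",u.min(),u.max(),v.min(),v.max(),"mid@.05",onz("wrist",(u.mean(),v.mean()),.05,c).round(3))
    a=ortho(c,f,guess,.084,100);b=ortho(c,f,guess,.003,100); cv2.imwrite(fn,np.hstack([a,b])[:,:,::-1])
E
python3 - <<'E'
from h import *
bottle((.437,.132),"pics/b1.png"); tool([.437,.132,.05],0)
E
```

```text
0.52 px 362 461 194 315 mid@.05 [[0.605 0.07 ]]
shift [ 0.   -0.01  1.6 ] tool y yaw 0.1 twist 0.01 j6 0.13 t 24.9
```

View pics/b1.png

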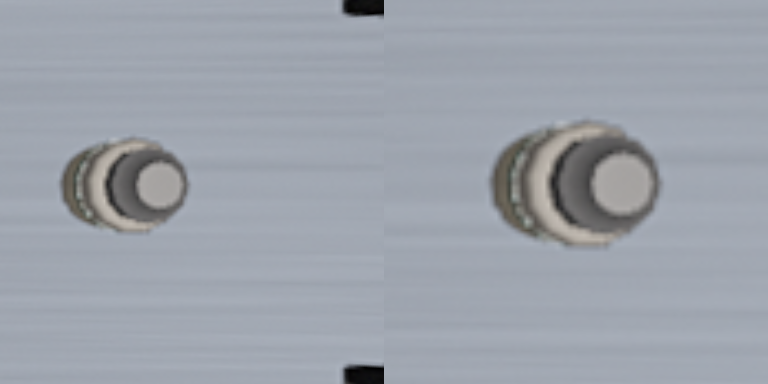

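Cap-top centre (161,186) → bottle at (0.4387, 0.140), confirmed by its foot edge. Grasp.

Emit:
apply_moves:
  targets:
    - {"translation": [0.083, 0.01, 0], "twist": 0, "hand": 0.6}
    - {"translation": [0, 0, 0.45], "twist": 0, "hand": 0.6}
    - {"translation": [0, 0, 0.45], "twist": 0, "hand": 0.6}
    - {"translation": [0, 0, 0.45], "twist": 0, "hand": 0.6}
    - {"translation": [0, 0, 0.28], "twist": 0, "hand": 0.6}
    - {"translation": [0, 0, 0], "twist": 0, "hand": 0.6}
    - {"translation": [0, 0, 0], "twist": 0, "hand": 0}
    - {"translation": [0, 0, 0], "twist": 0, "hand": 0}

```text
time: 25.65
tool_pos: [0.4412, 0.1405, 0.0496]
tool_rot: [0.001, 0.707, 0.707, 0.002]
contact_force: [-1.2, -0.4, -0.3]
gripper_width: 0.309
grasp_force: 58.9
```

Emit:
apply_moves:
  targets:
    - {"translation": [0, 0, 0], "twist": 0, "hand": 0}
    - {"translation": [0, 0, 0], "twist": 0, "hand": 0}
    - {"translation": [0, 0, 0], "twist": 0, "hand": 0}
    - {"translation": [0, 0, 0], "twist": 0, "hand": 0}

```text
time: 26.05
tool_pos: [0.4409, 0.1404, 0.0494]
tool_rot: [0.001, 0.707, 0.707, 0.002]
contact_force: [-0.2, -0.5, 5.9]
gripper_width: 0.31
grasp_force: 59.5
```

Emit:
apply_moves:
  targets:
    - {"translation": [0, 0, -0.3], "twist": 0, "hand": 0}
    - {"translation": [0, 0, -0.4], "twist": 0, "hand": 0}
    - {"translation": [0, 0, -0.4], "twist": 0, "hand": 0}
    - {"translation": [0, 0, -0.4], "twist": 0, "hand": 0}
    - {"translation": [0, 0, 0], "twist": 0, "hand": 0}

```text
time: 26.55
tool_pos: [0.4428, 0.1407, 0.2048]
tool_rot: [0.004, 0.707, 0.707, 0.005]
contact_force: [0.5, -0.3, 0.0]
gripper_width: 0.311
grasp_force: 59.3
```

```bash
python3 - <<'E'
from h import *
c0=np.array([.525,-.346])
print(state()["gripper_width"]); tool([.525,-.346,.19],0)
E
```

```text
0.310625796539544
shift [-4.87  0.82  0.15] tool y yaw 0.0 twist 0.0 j6 0.15 t 26.6
```

Emit:
apply_moves:
  targets:
    - {"translation": [-0.45, 0.08, 0], "twist": 0, "hand": 0}
    - {"translation": [-0.45, 0.08, 0], "twist": 0, "hand": 0}
    - {"translation": [-0.45, 0.08, 0], "twist": 0, "hand": 0}
    - {"translation": [-0.45, 0.08, 0], "twist": 0, "hand": 0}
    - {"translation": [-0.45, 0.08, 0], "twist": 0, "hand": 0}
    - {"translation": [-0.45, 0.08, 0], "twist": 0, "hand": 0}
    - {"translation": [-0.45, 0.08, 0], "twist": 0, "hand": 0}
    - {"translation": [-0.45, 0.08, 0], "twist": 0, "hand": 0}

```text
time: 27.35
tool_pos: [0.5028, -0.2216, 0.1964]
tool_rot: [-0.001, 0.707, 0.707, -0.0]
contact_force: [1.2, 0.3, -0.6]
gripper_width: 0.311
grasp_force: 59.2
```

Emit:
apply_moves:
  targets:
    - {"translation": [-0.45, 0.08, 0], "twist": 0, "hand": 0}
    - {"translation": [-0.45, 0.08, 0], "twist": 0, "hand": 0}
    - {"translation": [-0.45, 0.02, 0], "twist": 0, "hand": 0}
    - {"translation": [-0.1, 0, 0], "twist": 0, "hand": 0}
    - {"translation": [0, 0, 0], "twist": 0, "hand": 0}

```text
time: 27.85
tool_pos: [0.5205, -0.366, 0.1961]
tool_rot: [-0.001, 0.708, 0.706, 0.0]
contact_force: [-0.1, 0.3, -0.6]
gripper_width: 0.307
grasp_force: 59.2
```

```bash
python3 - <<'E'
from h import *
s=state();print(s["tool_pos"],s["joint_pos"])
c=get_calibration("wrist");f=grab_frame("wrist")
a=ortho(c,f,(.525,-.346),.022,130);cv2.imwrite("pics/c1.png",np.hstack([a,f[:,64:448]])[:,:,::-1])
E
```

```text
[ 0.5205207  -0.3659936   0.19608031] [-7.29761139e-01  1.20123439e-01  1.63823721e+00  1.55839257e-04
  1.38513255e+00 -7.27341043e-01]
```

View pics/c1.png

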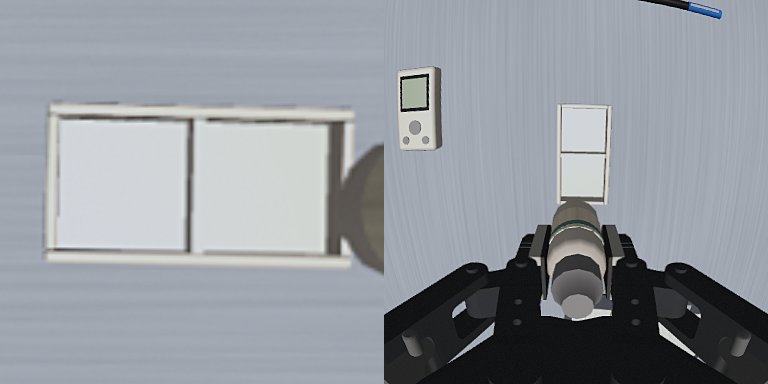

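Caddy rim corners (48,103),(354,108),(350,268),(45,260) → centre (0.5275, −0.3485), yaw ≈ −1°. Place bottle in the −y bay.

Emit:
apply_moves:
  targets:
    - {"translation": [-0.075, 0.065, 0], "twist": 0, "hand": 0}
    - {"translation": [0, 0, 0.4], "twist": 0, "hand": 0}
    - {"translation": [0, 0, 0.4], "twist": 0, "hand": 0}
    - {"translation": [0, 0, 0.4], "twist": 0, "hand": 0}
    - {"translation": [0, 0, 0.1], "twist": 0, "hand": 0}
    - {"translation": [0, 0, 0.05], "twist": 0, "hand": 0}
    - {"translation": [0, 0, 0], "twist": 0, "hand": 0}
    - {"translation": [0, 0, 0], "twist": 0, "hand": 0}

```text
time: 28.7
tool_pos: [0.5293, -0.3734, 0.0652]
tool_rot: [0.002, 0.707, 0.707, 0.0]
contact_force: [-0.2, -0.1, -0.5]
gripper_width: 0.308
grasp_force: 59.3
```

Emit:
apply_moves:
  targets:
    - {"translation": [0, 0, 0.03], "twist": 0, "hand": 0}
    - {"translation": [0, 0, 0], "twist": 0, "hand": 0}
    - {"translation": [0, 0, 0], "twist": 0, "hand": 0}

```text
time: 29.0
tool_pos: [0.528, -0.3727, 0.06]
tool_rot: [0.001, 0.707, 0.707, 0.0]
contact_force: [0.4, 0.2, -1.5]
gripper_width: 0.309
grasp_force: 59.3
```

Emit:
apply_moves:
  targets:
    - {"translation": [0, 0, 0.03], "twist": 0, "hand": 0}
    - {"translation": [0, 0, 0.02], "twist": 0, "hand": 0}
    - {"translation": [0, 0, 0.01], "twist": 0, "hand": 0}
    - {"translation": [0, 0, 0], "twist": 0, "hand": 0}
    - {"translation": [0, 0, 0], "twist": 0, "hand": 0}

```text
time: 29.5
tool_pos: [0.5277, -0.3725, 0.0535]
tool_rot: [-0.0, 0.707, 0.707, -0.0]
contact_force: [-1.3, 0.5, 2.5]
gripper_width: 0.31
grasp_force: 59.6
```

Emit:
apply_moves:
  targets:
    - {"translation": [0, 0, 0.01], "twist": 0, "hand": 0}
    - {"translation": [0, 0, 0], "twist": 0, "hand": 0}
    - {"translation": [0, 0, 0], "twist": 0, "hand": 0}

```text
time: 29.8
tool_pos: [0.5278, -0.3725, 0.0535]
tool_rot: [-0.0, 0.707, 0.707, -0.0]
contact_force: [-4.2, 1.8, 7.8]
gripper_width: 0.307
grasp_force: 60.2
```

On the floor. Release, rise, go to bottle B at about (0.439, −0.128).

Emit:
apply_moves:
  targets:
    - {"translation": [0, 0, 0], "twist": 0, "hand": 0.4}
    - {"translation": [0, 0, 0], "twist": 0, "hand": 0.5}
    - {"translation": [0, 0, 0], "twist": 0, "hand": 0.6}
    - {"translation": [0, 0, -0.2], "twist": 0, "hand": 0.6}
    - {"translation": [0, 0, -0.4], "twist": 0, "hand": 0.6}
    - {"translation": [0, 0, -0.5], "twist": 0, "hand": 0.6}
    - {"translation": [0, 0, -0.45], "twist": 0, "hand": 0.6}
    - {"translation": [0, 0, 0], "twist": 0, "hand": 0.6}

```text
time: 30.6
tool_pos: [0.5311, -0.3752, 0.2169]
tool_rot: [0.008, 0.707, 0.707, 0.0]
contact_force: [-0.1, -0.6, 0.7]
gripper_width: 0.599
grasp_force: 0.0
```

Emit:
apply_moves:
  targets:
    - {"translation": [0.42, -0.15, 0], "twist": 0, "hand": 0.6}
    - {"translation": [0.42, -0.15, 0], "twist": 0, "hand": 0.6}
    - {"translation": [0.42, -0.15, 0], "twist": 0, "hand": 0.6}
    - {"translation": [0.42, -0.15, 0], "twist": 0, "hand": 0.6}
    - {"translation": [0.42, -0.15, 0], "twist": 0, "hand": 0.6}
    - {"translation": [0.35, -0.15, 0], "twist": 0, "hand": 0.6}
    - {"translation": [0, 0, 0], "twist": 0, "hand": 0.6}
    - {"translation": [0, 0, 0], "twist": 0, "hand": 0.6}

```text
time: 31.4
tool_pos: [0.4376, -0.1268, 0.2069]
tool_rot: [0.0, 0.707, 0.708, -0.0]
contact_force: [0.2, 0.5, -0.3]
gripper_width: 0.603
grasp_force: 0.0
```

```bash
python3 - <<'E'
from h import *
bottle((.439,-.128),"pics/b2.png"); tool([.439,-.128,.046],0); print(state()["tool_pos"])
E
```

```text
0.76 px 249 277 161 202 mid@.05 [[ 0.444 -0.132]]
shift [0.   0.01 1.61] tool y yaw -0.0 twist -0.0 j6 -0.45 t 31.5
[ 0.43803159 -0.127963    0.20725427]
```

View pics/b2.png

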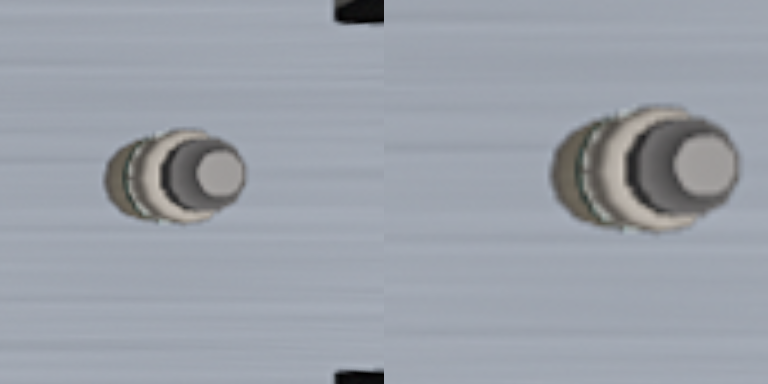

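Bottle B: cap top (221,172) → (0.4437, −0.1355). Grasp.

Emit:
apply_moves:
  targets:
    - {"translation": [-0.075, 0.057, 0], "twist": 0, "hand": 0.6}
    - {"translation": [0, 0, 0.45], "twist": 0, "hand": 0.6}
    - {"translation": [0, 0, 0.45], "twist": 0, "hand": 0.6}
    - {"translation": [0, 0, 0.45], "twist": 0, "hand": 0.6}
    - {"translation": [0, 0, 0.27], "twist": 0, "hand": 0.6}
    - {"translation": [0, 0, 0], "twist": 0, "hand": 0.6}
    - {"translation": [0, 0, 0], "twist": 0, "hand": 0}
    - {"translation": [0, 0, 0], "twist": 0, "hand": 0}

```text
time: 32.3
tool_pos: [0.4453, -0.1362, 0.0475]
tool_rot: [0.002, 0.707, 0.707, 0.001]
contact_force: [0.4, 0.4, -1.1]
gripper_width: 0.309
grasp_force: 58.9
```

Emit:
apply_moves:
  targets:
    - {"translation": [0, 0, 0], "twist": 0, "hand": 0}
    - {"translation": [0, 0, 0], "twist": 0, "hand": 0}
    - {"translation": [0, 0, 0], "twist": 0, "hand": 0}
    - {"translation": [0, 0, 0], "twist": 0, "hand": 0}

```text
time: 32.7
tool_pos: [0.4449, -0.1357, 0.0473]
tool_rot: [0.002, 0.707, 0.707, 0.0]
contact_force: [-0.7, -1.0, 6.7]
gripper_width: 0.304
grasp_force: 59.5
```

Emit:
apply_moves:
  targets:
    - {"translation": [0, 0, -0.3], "twist": 0, "hand": 0}
    - {"translation": [0, 0, -0.4], "twist": 0, "hand": 0}
    - {"translation": [0, 0, -0.4], "twist": 0, "hand": 0}
    - {"translation": [0, 0, -0.4], "twist": 0, "hand": 0}
    - {"translation": [0, 0, 0], "twist": 0, "hand": 0}
    - {"translation": [0, 0, 0], "twist": 0, "hand": 0}

```text
time: 33.3
tool_pos: [0.4438, -0.135, 0.1964]
tool_rot: [0.001, 0.707, 0.707, 0.0]
contact_force: [-0.8, 0.2, -1.2]
gripper_width: 0.31
grasp_force: 59.3
```

```bash
python3 - <<'E'
from h import *
print(state()["gripper_width"]); tool([.528,-.3235,.0535],0)
E
```

```text
0.3095497113732522
shift [-1.88  0.84  1.43] tool y yaw 0.0 twist 0.0 j6 -0.46 t 33.3
```

Emit:
apply_moves:
  targets:
    - {"translation": [-0.38, 0.17, 0], "twist": 0, "hand": 0}
    - {"translation": [-0.38, 0.17, 0], "twist": 0, "hand": 0}
    - {"translation": [-0.38, 0.17, 0], "twist": 0, "hand": 0}
    - {"translation": [-0.38, 0.17, 0], "twist": 0, "hand": 0}
    - {"translation": [-0.36, 0.16, 0], "twist": 0, "hand": 0}
    - {"translation": [0, 0, 0], "twist": 0, "hand": 0}
    - {"translation": [0, 0, 0], "twist": 0, "hand": 0}
    - {"translation": [0, 0, 0.4], "twist": 0, "hand": 0}

```text
time: 34.1
tool_pos: [0.53, -0.3242, 0.1602]
tool_rot: [0.005, 0.707, 0.707, 0.001]
contact_force: [1.0, -0.7, 1.0]
gripper_width: 0.309
grasp_force: 59.3
```

Emit:
apply_moves:
  targets:
    - {"translation": [0, 0, 0.4], "twist": 0, "hand": 0}
    - {"translation": [0, 0, 0.35], "twist": 0, "hand": 0}
    - {"translation": [0, 0, 0.15], "twist": 0, "hand": 0}
    - {"translation": [0, 0, 0.05], "twist": 0, "hand": 0}
    - {"translation": [0, 0, 0], "twist": 0, "hand": 0}
    - {"translation": [0, 0, 0], "twist": 0, "hand": 0}
    - {"translation": [0, 0, 0], "twist": 0, "hand": 0}

```text
time: 34.8
tool_pos: [0.5287, -0.3238, 0.0628]
tool_rot: [0.002, 0.707, 0.707, 0.0]
contact_force: [-0.3, 0.7, -0.4]
gripper_width: 0.308
grasp_force: 59.3
```

Emit:
apply_moves:
  targets:
    - {"translation": [0, 0, 0.04], "twist": 0, "hand": 0}
    - {"translation": [0, 0, 0.03], "twist": 0, "hand": 0}
    - {"translation": [0, 0, 0.02], "twist": 0, "hand": 0}
    - {"translation": [0, 0, 0], "twist": 0, "hand": 0}
    - {"translation": [0, 0, 0], "twist": 0, "hand": 0}

```text
time: 35.3
tool_pos: [0.5275, -0.323, 0.0514]
tool_rot: [0.0, 0.707, 0.707, -0.0]
contact_force: [-0.6, -0.4, 0.7]
gripper_width: 0.307
grasp_force: 59.4
```

Emit:
apply_moves:
  targets:
    - {"translation": [0, 0, 0.01], "twist": 0, "hand": 0}
    - {"translation": [0, 0, 0], "twist": 0, "hand": 0}
    - {"translation": [0, 0, 0], "twist": 0, "hand": 0}

```text
time: 35.6
tool_pos: [0.5275, -0.3231, 0.0513]
tool_rot: [-0.0, 0.707, 0.707, -0.0]
contact_force: [-3.2, 1.8, 5.7]
gripper_width: 0.309
grasp_force: 60.0
```

Emit:
apply_moves:
  targets:
    - {"translation": [0, 0, 0], "twist": 0, "hand": 0.4}
    - {"translation": [0, 0, 0], "twist": 0, "hand": 0.5}
    - {"translation": [0, 0, 0], "twist": 0, "hand": 0.6}
    - {"translation": [0, 0, -0.2], "twist": 0, "hand": 0.6}
    - {"translation": [0, 0, -0.4], "twist": 0, "hand": 0.6}
    - {"translation": [0, 0, -0.5], "twist": 0, "hand": 1}
    - {"translation": [0, 0, -0.4], "twist": 0, "hand": 1}
    - {"translation": [0, 0, 0], "twist": 0, "hand": 1}

```text
time: 36.4
tool_pos: [0.5307, -0.3253, 0.2089]
tool_rot: [0.007, 0.707, 0.707, 0.001]
contact_force: [0.6, -0.8, 1.1]
gripper_width: 0.999
grasp_force: 0.0
```

Emit:
apply_moves:
  targets:
    - {"translation": [0.08, -0.45, 0], "twist": 0, "hand": 1}
    - {"translation": [0.08, -0.45, 0], "twist": 0, "hand": 1}
    - {"translation": [0.08, -0.45, 0], "twist": 0, "hand": 1}
    - {"translation": [0.08, -0.45, 0], "twist": 0, "hand": 1}
    - {"translation": [0, 0, 0], "twist": 0, "hand": 1}
    - {"translation": [0, 0, 0], "twist": 0, "hand": 1}

```text
time: 37.0
tool_pos: [0.3467, -0.2906, 0.1996]
tool_rot: [0.0, 0.708, 0.707, 0.0]
contact_force: [1.3, -0.4, -0.2]
gripper_width: 1.0
grasp_force: 0.0
```

```bash
python3 - <<'E'
from h import *
c=get_calibration("wrist");f=grab_frame("wrist")
for r in regions_of("wrist","meter_mid"): print(round(r["score"],2),box(r["pixels"],"wrist",.022,c))
a=ortho(c,f,(.345,-.29),.022,130);b=ortho(c,f,(.527,-.348),.08,150);cv2.imwrite("pics/m1.png",np.hstack([a,b])[:,:,::-1])
tool([.345,-.29,.026],0);print(state()["tool_pos"],state()["joint_pos"])
E
```

```text
0.91 [345, -291, 93, 50, 88.8]
shift [ 0.01 -0.03  1.74] tool y yaw 0.0 twist 0.0 j6 -0.86 t 37.1
[ 0.34801103 -0.29120476  0.20040724] [-8.61133289e-01 -3.40505996e-01  2.05492852e+00  2.04256141e-04
  1.42663074e+00 -8.61347623e-01]
```

View pics/m1.png

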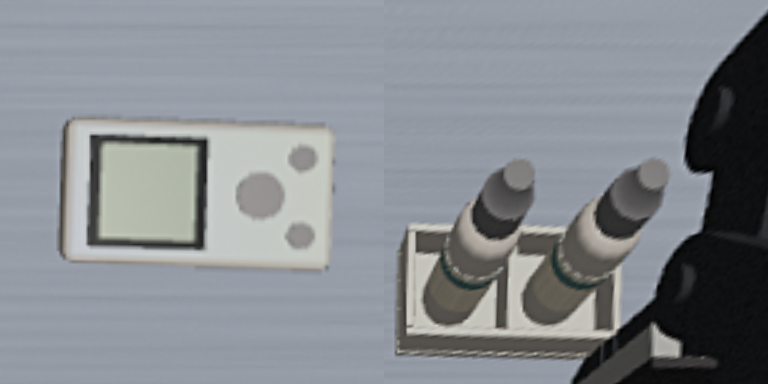

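Bottles stand in both bays; the meter is centred (196,194) → (0.3445, −0.2914), yaw ≈ −1.5°. Grasp it.

Emit:
apply_moves:
  targets:
    - {"translation": [0, -0.035, 0], "twist": 0.25, "hand": 1}
    - {"translation": [0, 0, 0.45], "twist": 0, "hand": 1}
    - {"translation": [0, 0, 0.45], "twist": 0, "hand": 1}
    - {"translation": [0, 0, 0.45], "twist": 0, "hand": 1}
    - {"translation": [0, 0, 0.3], "twist": 0, "hand": 1}
    - {"translation": [0, 0, 0.08], "twist": 0, "hand": 1}
    - {"translation": [0, 0, 0], "twist": 0, "hand": 1}
    - {"translation": [0, 0, 0], "twist": 0, "hand": 1}

```text
time: 37.9
tool_pos: [0.3452, -0.2921, 0.029]
tool_rot: [0.001, 0.716, 0.698, -0.0]
contact_force: [0.4, -0.5, 1.0]
gripper_width: 1.001
grasp_force: 0.0
```

Emit:
apply_moves:
  targets:
    - {"translation": [0, 0, 0], "twist": 0, "hand": 0}
    - {"translation": [0, 0, 0], "twist": 0, "hand": 0}
    - {"translation": [0, 0, 0], "twist": 0, "hand": 0}
    - {"translation": [0, 0, 0], "twist": 0, "hand": 0}
    - {"translation": [0, 0, 0], "twist": 0, "hand": 0}
    - {"translation": [0, 0, 0], "twist": 0, "hand": 0}

```text
time: 38.5
tool_pos: [0.3449, -0.2921, 0.0291]
tool_rot: [0.002, 0.716, 0.698, -0.0]
contact_force: [-0.1, -0.2, 6.3]
gripper_width: 0.566
grasp_force: 63.8
```

Emit:
apply_moves:
  targets:
    - {"translation": [0, 0, -0.2], "twist": 0, "hand": 0}
    - {"translation": [0, 0, -0.4], "twist": 0, "hand": 0}
    - {"translation": [0, 0, -0.4], "twist": 0, "hand": 0}
    - {"translation": [0, 0, -0.4], "twist": 0, "hand": 0}
    - {"translation": [0, 0, 0], "twist": 0, "hand": 0}
    - {"translation": [0, 0, 0], "twist": 0, "hand": 0}

```text
time: 39.1
tool_pos: [0.3442, -0.2913, 0.1684]
tool_rot: [0.001, 0.716, 0.698, -0.0]
contact_force: [0.6, 0.8, -1.0]
gripper_width: 0.571
grasp_force: 63.0
```

```bash
python3 - <<'E'
from h import *
f=grab_frame("top")
# tray corners from earlier crop (origin 82,120, 3.25x; rim)
q=[]
for u,v in ((57,291-260),(243,344-260),(205,487-260),(14,432-260)):
    q.append(onz("top",(82+u/3.25,120+v/3.25),.018)[0])
q=np.array(q);print(q.round(3),q.mean(0).round(3),[np.degrees(np.arctan2(*(q[i]-q[j])[::-1])).round(1) for i,j in ((0,1),(3,2),(0,3),(1,2))])
print(state()["tool_pos"],state()["gripper_width"]);tool([*q.mean(0),.17],-14)
E
```

```text
[[0.602 0.42 ]
 [0.561 0.259]
 [0.438 0.286]
 [0.48  0.45 ]] [0.521 0.353] [np.float64(75.7), np.float64(75.7), np.float64(-14.1), np.float64(-12.4)]
[ 0.34354122 -0.29044296  0.16657847] 0.566697162674833
shift [ 6.48  1.61 -0.03] tool y yaw -1.4 twist 2.19 j6 -0.84 t 39.1
```

Emit:
apply_moves:
  targets:
    - {"translation": [0.43, 0.107, 0], "twist": 0, "hand": 0}
    - {"translation": [0.43, 0.107, 0], "twist": 0, "hand": 0}
    - {"translation": [0.43, 0.107, 0], "twist": 0, "hand": 0}
    - {"translation": [0.43, 0.107, 0], "twist": 0, "hand": 0}
    - {"translation": [0.43, 0.107, 0], "twist": 0, "hand": 0}
    - {"translation": [0.43, 0.107, 0], "twist": 0, "hand": 0}
    - {"translation": [0.43, 0.107, 0], "twist": 0, "hand": 0}
    - {"translation": [0.43, 0.107, 0], "twist": 0, "hand": 0}

```text
time: 39.95
tool_pos: [0.4367, 0.0528, 0.1647]
tool_rot: [-0.001, 0.716, 0.698, -0.001]
contact_force: [0.5, -0.4, -0.3]
gripper_width: 0.568
grasp_force: 62.9
```

Emit:
apply_moves:
  targets:
    - {"translation": [0.43, 0.107, 0], "twist": 0, "hand": 0}
    - {"translation": [0.43, 0.107, 0], "twist": 0, "hand": 0}
    - {"translation": [0.43, 0.107, 0], "twist": 0, "hand": 0}
    - {"translation": [0.43, 0.107, 0], "twist": 0, "hand": 0}
    - {"translation": [0.43, 0.107, 0], "twist": 0, "hand": 0}
    - {"translation": [0.43, 0.107, 0], "twist": 0, "hand": 0}
    - {"translation": [0.43, 0.107, 0], "twist": 0, "hand": 0}
    - {"translation": [0, 0, 0], "twist": 1, "hand": 0}

```text
time: 40.75
tool_pos: [0.5195, 0.3534, 0.1635]
tool_rot: [-0.001, 0.749, 0.662, -0.002]
contact_force: [-0.5, -1.6, -1.1]
gripper_width: 0.564
grasp_force: 62.9
```

Emit:
apply_moves:
  targets:
    - {"translation": [0, 0, 0], "twist": 1, "hand": 0}
    - {"translation": [0, 0, 0], "twist": 0.2, "hand": 0}
    - {"translation": [0, 0, 0], "twist": 0, "hand": 0}
    - {"translation": [0, 0, 0], "twist": 0, "hand": 0}

```text
time: 41.15
tool_pos: [0.52, 0.3493, 0.1661]
tool_rot: [-0.0, 0.788, 0.616, -0.001]
contact_force: [-0.6, 0.9, -0.0]
gripper_width: 0.568
grasp_force: 62.9
```

```bash
python3 - <<'E'
from h import *
s=state();print(s["tool_pos"],s["gripper_width"],s["contact_force"]);tool([.521,.353,.033],-14)
c=get_calibration("wrist");f=grab_frame("wrist")
a=ortho(c,f,(.521,.353),.018,200);cv2.imwrite("pics/t1.png",np.hstack([a,f[:,64:448]])[:,:,::-1])
E
```

```text
[0.52000341 0.34931293 0.16614042] 0.5681422768863208 [-0.58309485  0.88222696 -0.00147978]
shift [0.04 0.   1.33] tool y yaw -14.0 twist 0.0 j6 0.72 t 41.1
```

View pics/t1.png

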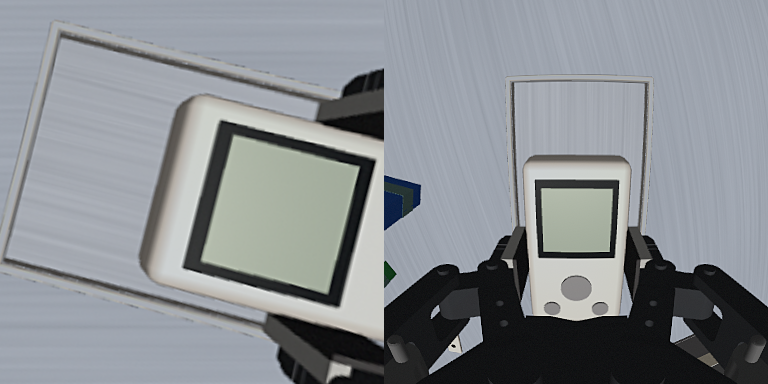

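Tray's far rim corners (50,22),(2,268) give centre (0.526, 0.357); small correction, then lower.

Emit:
apply_moves:
  targets:
    - {"translation": [0.085, 0.045, 0], "twist": 0, "hand": 0}
    - {"translation": [0, 0, 0.4], "twist": 0, "hand": 0}
    - {"translation": [0, 0, 0.4], "twist": 0, "hand": 0}
    - {"translation": [0, 0, 0.3], "twist": 0, "hand": 0}
    - {"translation": [0, 0, 0.1], "twist": 0, "hand": 0}
    - {"translation": [0, 0, 0.05], "twist": 0, "hand": 0}
    - {"translation": [0, 0, 0], "twist": 0, "hand": 0}
    - {"translation": [0, 0, 0], "twist": 0, "hand": 0}

```text
time: 42.0
tool_pos: [0.5285, 0.3579, 0.0447]
tool_rot: [0.0, 0.788, 0.615, 0.002]
contact_force: [0.5, 0.1, -1.6]
gripper_width: 0.57
grasp_force: 62.8
```

Emit:
apply_moves:
  targets:
    - {"translation": [0, 0, 0.03], "twist": 0, "hand": 0}
    - {"translation": [0, 0, 0.02], "twist": 0, "hand": 0}
    - {"translation": [0, 0, 0], "twist": 0, "hand": 0}
    - {"translation": [0, 0, 0], "twist": 0, "hand": 0}

```text
time: 42.4
tool_pos: [0.527, 0.357, 0.0374]
tool_rot: [0.0, 0.788, 0.615, 0.0]
contact_force: [0.5, -0.0, -0.5]
gripper_width: 0.566
grasp_force: 62.8
```

Emit:
apply_moves:
  targets:
    - {"translation": [0, 0, 0.03], "twist": 0, "hand": 0}
    - {"translation": [0, 0, 0.015], "twist": 0, "hand": 0}
    - {"translation": [0, 0, 0], "twist": 0, "hand": 0}
    - {"translation": [0, 0, 0], "twist": 0, "hand": 0}

```text
time: 42.8
tool_pos: [0.5268, 0.357, 0.0326]
tool_rot: [-0.0, 0.788, 0.615, -0.0]
contact_force: [0.7, -0.1, -1.6]
gripper_width: 0.564
grasp_force: 62.9
```

Emit:
apply_moves:
  targets:
    - {"translation": [0, 0, 0.01], "twist": 0, "hand": 0}
    - {"translation": [0, 0, 0], "twist": 0, "hand": 0}
    - {"translation": [0, 0, 0], "twist": 0, "hand": 0}

```text
time: 43.1
tool_pos: [0.5271, 0.3572, 0.0322]
tool_rot: [0.0, 0.788, 0.615, 0.0]
contact_force: [-1.4, -1.1, 1.7]
gripper_width: 0.565
grasp_force: 63.3
```

Contact. Release and rise, then check from the scene and top cameras.

Emit:
apply_moves:
  targets:
    - {"translation": [0, 0, 0], "twist": 0, "hand": 0.62}
    - {"translation": [0, 0, 0], "twist": 0, "hand": 0.7}
    - {"translation": [0, 0, 0], "twist": 0, "hand": 0.8}
    - {"translation": [0, 0, -0.2], "twist": 0, "hand": 0.8}
    - {"translation": [0, 0, -0.4], "twist": 0, "hand": 0.8}
    - {"translation": [0, 0, -0.5], "twist": 0, "hand": 0.8}
    - {"translation": [0, 0, -0.5], "twist": 0, "hand": 0.8}
    - {"translation": [0, 0, -0.4], "twist": 0, "hand": 0.8}

```text
time: 43.9
tool_pos: [0.5274, 0.3573, 0.2354]
tool_rot: [0.0, 0.788, 0.615, 0.002]
contact_force: [0.7, 0.0, 0.8]
gripper_width: 0.8
grasp_force: 0.0
```

Emit:
apply_moves:
  targets:
    - {"translation": [0.45, 0, 0], "twist": 0, "hand": 0.8}
    - {"translation": [0.45, 0, 0], "twist": 0, "hand": 0.8}
    - {"translation": [0.45, 0, 0], "twist": 0, "hand": 0.8}
    - {"translation": [0, 0, 0], "twist": 0, "hand": 0.8}
    - {"translation": [0, 0, 0], "twist": 0, "hand": 0.8}

```text
time: 44.4
tool_pos: [0.5594, 0.4886, 0.2305]
tool_rot: [0.0, 0.788, 0.616, -0.001]
contact_force: [0.2, -0.2, -0.2]
gripper_width: 0.8
grasp_force: 0.0
```

```bash
python3 - <<'E'
from h import *
f=grab_frame("top");g=grab_frame("scene")
r=lambda i:cv2.resize(i,(390,300),interpolation=cv2.INTER_CUBIC)
cv2.imwrite("pics/end.png",np.vstack([np.hstack([r(f[90:210,80:236]),r(f[90:210,250:406])]),np.hstack([r(g[190:280,170:287]),r(g[130:190,130:208])])])[:,:,::-1])
E
```

```text
(no output)
```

View pics/end.png

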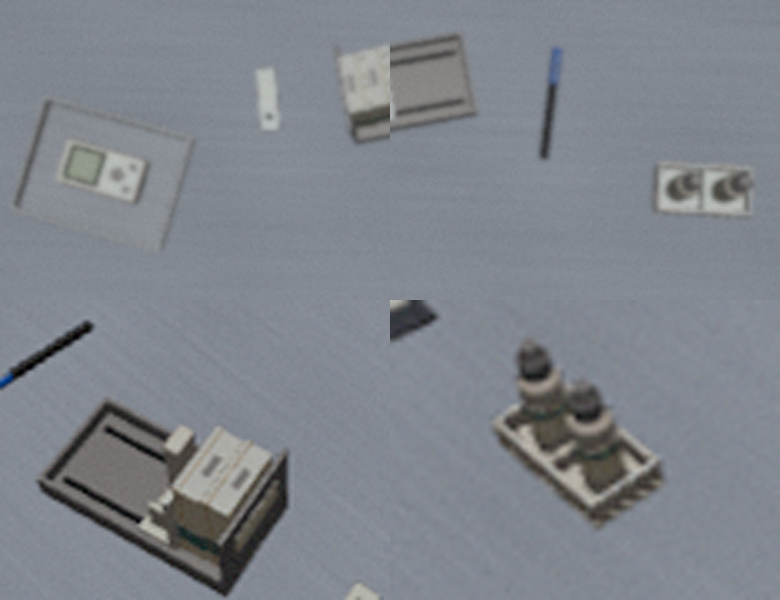

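The end views show the meter flat and screen up in the tray (100,170), both bottles upright in their bays (685,187 and 730,187), and the cartons snug between stop and wall (225,470). Handing in.

```bash
python3 -c "
from plant import *
print(job_done())"
```

```text
the job is handed in; nothing more can be done
None
```

The job is handed in at about 44 s of the 125 s allowed: both cartons stand snug between the stop and the tall wall, one bottle stands in each caddy bay, and the meter lies flat, screen up, in the tray, with the gripper clear of everything; `job_done()` returned no verdict.

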